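# Dock the trolley battery packs in the charging cradle and start the charge

## Robot

A 7-joint arm with a two-finger parallel gripper is mounted at the origin on the work surface. World frame = base frame: x ahead of the robot, y to its left, z up, the work surface at z = 0. Lengths are in m, angles in rad, forces in N, time in s.
With the tool pointing down it reaches from about 0.425 to 0.825 m from the base axis. Payload 3.6 kg.
Tool frame: the origin (TCP) lies at the very end of the fingers, on their centre line; the grasp point (between the pads) lies manip.grip_point_offset behind it (manip.grip_point_offset is the distance from the TCP to the grasp point, in m); z points along the fingers, y is the direction in which the jaws open and shut (so a half turn about z gives the same grasp; the last joint's range is limited). The gripper opens to 85 mm and grips with 20 to 120 N. Pads are 22 mm wide; open, the fingers measure 114 mm over their backs; the gripper's body (76 mm by 85 mm) begins 54 mm behind the grasp point. The pads swing forward as they close: fully open they stand 13 mm farther back than shut.
Start: joints at [1.075, 0.615, -0.013, 1.423, 0.008, 1.103, -0.04], TCP at [0.294, -0.58, 0.231] pointing down, gripper open.
Joint ranges: [-3.12, 3.12], [-0.3, 2.06], [-1.34, 1.32], [0.26, 2.42], [-1.36, 4.5], [0.01, 1.98], [-2.84, 2.84]. Speed limits (rad/s): [2.79, 2.79, 3.14, 3.14, 3.14, 3.14, 3.14].

## Interface

Orientations are given as a unit quaternion [x, y, z, w].
In Python, from rig import manip gives the robot as it stands. The module is installed in compiled form; this text tells all that it offers.
- The arm moves only by the tool apply_moves, never from a script. Its argument "steps" is a list that holds one entry, the list of rows, each a list of 7 numbers: the shift along the tool's x, y, z in cm, then the turn, a rotation vector about the tool's x, y, z in degrees, then the closure in counts, from 0 (fully open) to 255 (shut). In form: [[[x, y, z, ax, ay, az, hand], ...]]. A call has 1 to 8 rows; each row shifts and turns the pose as measured when the row begins, along the tool's axes as they then stand; what a row does not reach is not made up. A row lasts 1/10 s, in which the tool goes at most 50 mm and 8.59 degrees, less where a joint would pass 70% of its speed; a pose out of reach is approached as far as the arm can. A call with a gripper value outside its range is refused whole. The fingers move at their own pace and stop on an object; "newtons" is the grip in N (left out, the last holds). Time passes only in rows, so rows that do not move let the fingers close. It gives the time, the measured TCP pose, the force and the opening at its end, in the units of the state.
- manip.get_obs(): the state, without advancing time (a new reading comes with each control period).
- manip.get_image(name): name is "scene" or "top" or "wrist"; returns a dict with "color" (400x640x3 uint8, blue, green, red), "camera_matrix" (3x3 intrinsics, pixels), "R" (3x3) and "t" (3): a world point X has camera coordinates R X + t; the wrist camera has in their place "hand_eye" (4x4, takes a point from camera to tool coordinates, whose origin is the TCP and whose axes are the flange's). Camera axes: x right, y down, z forward; pixel columns grow to the right and rows downward; lengths in m; the calibration is good to about 2 mm. A picture is of the moment at which its call begins: read the wrist's pose just before it. There is no depth.
- manip.job_done(): hands the job in, once; it reports no verdict.
The state is a dict: "time": time; "qpos": joint angles; "joint_velocities": joint speeds; "tau": joint torques, N m; "tool_pos": TCP position; "tool_rot": TCP orientation; "force": force on the tool from outside, world axes, zero at the start; "moment": the same for the moment, N m; "gripper_width": opening from 0.0 (shut) to 1.0 (fully open).
Only numpy, scipy, OpenCV 4.12 (cv2) and the standard library are available. Lean on these libraries where they do the work, as an engineer would, in place of code of your own. Each camera call takes 0.05 s, during which the arm holds its last target. There are 200 camera calls.

## Task

The setter trolleys' battery packs have come back and stand on the rubber mat. First slide the orange end stop of the charging cradle fully back, away from its white end wall, then stand every pack (three to five of them) upright in the channel side by side, with their broad faces towards the end wall, and push the stop up so that wall, packs and stop sit snug with no gaps. Only then turn the charger's selector knob to the green mark, and leave the egg carton, the torch and the sanitiser jar where they are.

Things in the scene. Friction and masses are not known exactly. Their poses are not given: they have to be found in the camera images.
- cradle: Grey charging cradle fixed to the bench: a straight channel running along its own y axis. Origin: on the bench under the middle of the free channel. Channel floor 10 mm above the bench, 58 mm wide (its x from -29 to +29 mm), between two side rails 8 mm thick (x 29 to 37 mm) whose tops are 28 mm above the bench. A white end wall, 12 mm thick and 70 mm high, closes the channel at y = +115 mm; an orange sliding stop closes it from the -y side. z up.
- wall_face (a point): Middle of the face of the fixed white end wall that the packs rest against, 55 mm above the bench (cradle x 0, y +115 mm).
- stop (a joint): Travel of the orange end stop along the cradle's +y, towards the wall, 0 to 0.18 m: 0 is fully back (230 mm of free channel between stop and wall), free channel = 230 mm minus this value. By itself it resists with about 3 N, and moving a full row of packs with it takes up to about 15 N; it stays where it is left.
- stop_face (a point): Middle of the stop's face that touches the packs (plate 54 mm wide, 12 mm thick, top 81 mm above the bench), 55 mm above the bench.
- stop_handle (a point): Grip point of the stop's upright handle, a block with rubber band 40 mm wide (along cradle x) and 30 mm thick (along cradle y), its top 106 mm above the bench; this point is on its centre line 86 mm above the bench and 27 mm behind the stop's face (cradle -y).
- knob_grip (a point): Selector knob on the white charger box (110 x 120 x 45 mm): point on the knob's vertical axis at the height to grip, 82 mm above the bench. The grip is an upright bar 14 mm thick, 51 mm long and 32 mm high, its top 89 mm above the bench. This frame turns with the knob: the bar runs along its x axis, and the white pointer is at the -x end.
- knob (a joint): Knob angle, rad, 0 to 2.1, growing clockwise seen from above. Marks on the box, as coloured dots round the knob: black (off) 0, yellow 0.7, green (charge) 1.4, blue 2.1. It is somewhat stiff and stays where it is left.
- pack1_mid (a point): Blue battery pack with black top, 52 mm wide (its x), 38 mm thick (its y), 90 mm high (its z), about 0.22 kg, bottom-heavy with a steel foot, standing on the mat (1 mm thick, may be ignored: the pack's foot is at bench height). Front and back are alike. Point at its centre, 45 mm above its foot. May be absent.
- pack2_mid (a point): Blue battery pack with black top, 52 mm wide (its x), 38 mm thick (its y), 90 mm high (its z), about 0.22 kg, bottom-heavy with a steel foot, standing on the mat (1 mm thick, may be ignored: the pack's foot is at bench height). Front and back are alike. Point at its centre, 45 mm above its foot. May be absent.
- pack3_mid (a point): Blue battery pack with black top, 52 mm wide (its x), 38 mm thick (its y), 90 mm high (its z), about 0.22 kg, bottom-heavy with a steel foot, standing on the mat (1 mm thick, may be ignored: the pack's foot is at bench height). Front and back are alike. Point at its centre, 45 mm above its foot. May be absent.
- pack4_mid (a point): Blue battery pack with black top, 52 mm wide (its x), 38 mm thick (its y), 90 mm high (its z), about 0.22 kg, bottom-heavy with a steel foot, standing on the mat (1 mm thick, may be ignored: the pack's foot is at bench height). Front and back are alike. Point at its centre, 45 mm above its foot. May be absent.
- pack5_mid (a point): Blue battery pack with black top, 52 mm wide (its x), 38 mm thick (its y), 90 mm high (its z), about 0.22 kg, bottom-heavy with a steel foot, standing on the mat (1 mm thick, may be ignored: the pack's foot is at bench height). Front and back are alike. Point at its centre, 45 mm above its foot. May be absent.
- eggs_mid (a point): Bystander: cardboard carton with six eggs, 105 x 155 mm, 64 mm high; point on its centre line 30 mm above its foot.
- torch_mid (a point): Bystander: black candling torch lying along its x, 146 mm long, 38 mm thick; point 19 mm above the bench, near its middle.
- sanitiser_mid (a point): Bystander: sanitiser jar, 64 mm across, 90 mm high; point at its centre.

How it is judged:
By the outcome, as a careful person would: the job done as asked, in the order asked, and still so for the second after the job is handed in, with the robot touching nothing.
Of pack1, pack2, pack3, pack4, pack5 only 3 to 5 are there at a start; the rules pass over those that are not, and their reading is None.
At some moment in a run one of pack1, pack2, pack3, pack4, pack5 may be knocked a few centimetres aside while the robot is not near it.
It also fails if it takes over 210 s, if anything falls off the work surface, if the arm or the gripper's body presses on something with over 40 N, if the wrist force passes 120 N, or if a joint passes its speed limit or range.

## Working session

There is one attempt and no reset: what is moved stays moved. The work goes in short steps, Python scripts to look and compute and a tool call to move; the robot and the scene stay as the last step left them, time stands still between calls to the robot, and variables do not carry over. Pictures are saved under pics/ and viewed, on a budget of 14 in all, crops included, one or two more only if the job needs it, and the job is handed in when it is done.

Besides the shell and the picture viewer there is one more tool, called by a JSON object that holds its "method" and its "body". apply_moves: Moves the arm, as the interface text tells. Its arguments: {"type":"object","properties":{"steps":{"type":"array","items":{"type":"array","items":{"type":"array","items":{"type":"number"}}}},"newtons":{"type":"number"}},"required":["steps"]}

```bash
mkdir -p pics
python3 - <<'E'
from rig import manip
import cv2
o=manip.get_obs();print({k:(v if not hasattr(v,'round') else v.round(3)) for k,v in o.items()},manip.grip_point_offset)
for n in("top","scene"):
    i=manip.get_image(n);cv2.imwrite(f"pics/{n}0.png",i["color"]);print(n,i["camera_matrix"],i["R"],i["t"])
i=manip.get_image("wrist");print(i["hand_eye"],i["camera_matrix"])
E
```

```text
{'time': 0.0, 'qpos': array([ 1.076,  0.616, -0.013,  1.425,  0.008,  1.103, -0.04 ]), 'joint_velocities': array([-0.001, -0.001,  0.001,  0.001,  0.   , -0.   , -0.   ]), 'tau': array([ 0.0000e+00, -4.6922e+01,  2.5900e-01, -1.7103e+01,  1.0000e-02,
        1.0000e-02,  0.0000e+00]), 'tool_pos': array([ 0.293, -0.579,  0.23 ]), 'tool_rot': array([ 0.973,  0.232, -0.   , -0.001]), 'force': array([ 0.061, -0.283, -0.023]), 'moment': array([ 0.017,  0.014, -0.025]), 'gripper_width': 1.0002055253854436} 0.0187
top [[364.78288347   0.         322.2007908 ]
 [  0.         364.78288347 200.49375935]
 [  0.           0.           1.        ]] [[ 0.00685697 -0.99977233 -0.02020551]
 [-0.98298865 -0.00303045 -0.18364133]
 [ 0.18353829  0.02112101 -0.98278563]] [-0.00147912  0.57247336  0.85606472]
scene [[505.95665642   0.         316.7365605 ]
 [  0.         505.95665642 195.26158857]
 [  0.           0.           1.        ]] [[ 0.03857102  0.99923989 -0.00564947]
 [ 0.67621853 -0.0302639  -0.73607921]
 [-0.73569068  0.02457105 -0.67687184]] [-0.03891284 -0.32325146  1.66395492]
[[ 3.71856509e-04 -9.63886317e-01 -2.66313779e-01  6.70607761e-02]
 [ 9.99999890e-01  2.82430727e-04  3.74090123e-04  8.26290039e-04]
 [-2.85365157e-04 -2.66313889e-01  9.63886316e-01 -1.42441545e-01]
 [ 0.00000000e+00  0.00000000e+00  0.00000000e+00  1.00000000e+00]] [[341.82515211   0.         320.66995188]
 [  0.         341.82515211 205.33395604]
 [  0.           0.           1.        ]]
```

View pics/top0.png

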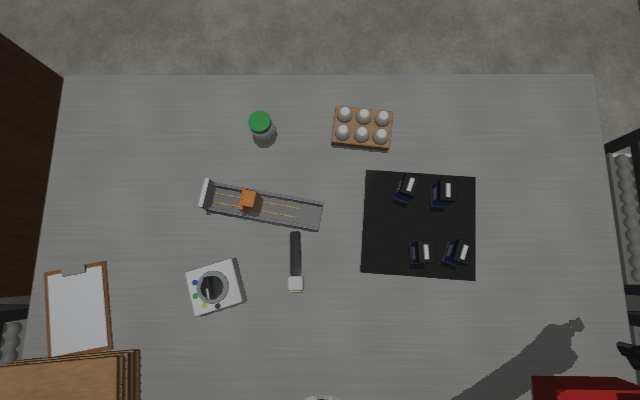

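View pics/scene0.png

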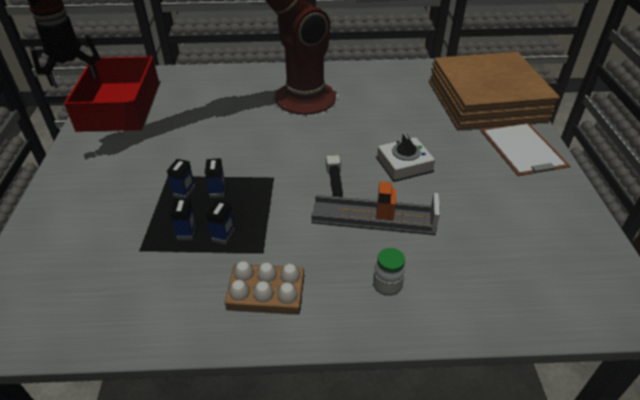

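Four packs stand on the mat at top pixels (406,187), (442,192), (421,252), (456,252). The cradle runs from (205,195) to (322,217), with the stop partway along at (248,199). The knob is at (213,288). Next I'll enlarge both areas.

Run:
```python
import cv2
a=cv2.imread("pics/top0.png")
def crop(x,y,w,h,s,n):
    c=cv2.convertScaleAbs(cv2.resize(a[y:y+h,x:x+w],None,fx=s,fy=s,interpolation=cv2.INTER_CUBIC),alpha=1.8,beta=15)
    for k in range(0,w,10): cv2.putText(c,str(x+k),(k*s,8),0,.3,(0,255,255));cv2.line(c,(k*s,8),(k*s,14),(0,255,255))
    for k in range(0,h,10): cv2.putText(c,str(y+k),(0,k*s+4),0,.3,(0,255,255));cv2.line(c,(18,k*s),(26,k*s),(0,255,255))
    cv2.imwrite(n,c)
crop(180,170,150,150,4,"pics/cA.png");crop(360,165,120,118,5,"pics/cB.png")
```

```text
(no output)
```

View pics/cA.png

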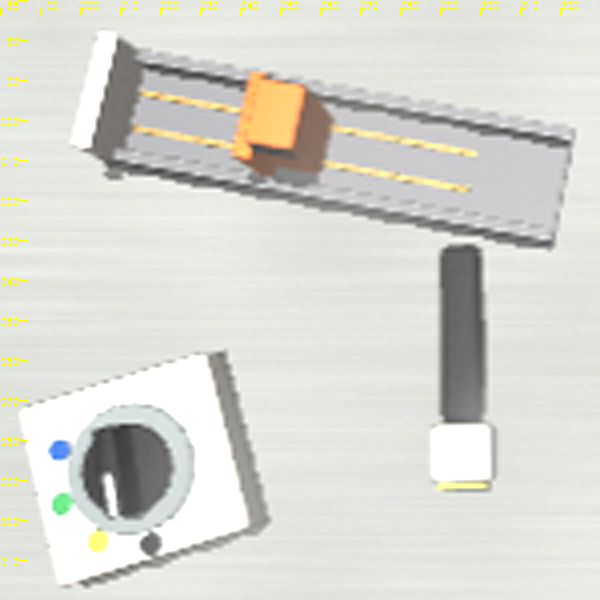

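View pics/cB.png

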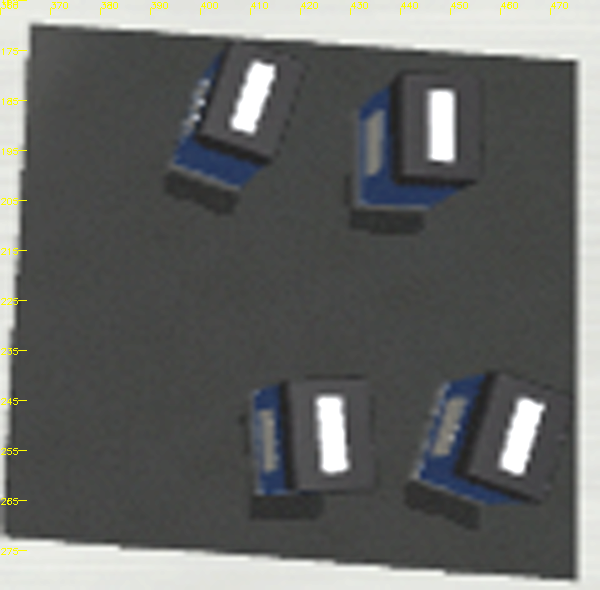

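```bash
cat > h.py <<'E'
from rig import manip
import numpy as np, cv2
from scipy.spatial.transform import Rotation as Rn
K=np.array([[364.78288347,0,322.2007908],[0,364.78288347,200.49375935],[0,0,1]])
R=np.array([[0.00685697,-0.99977233,-0.02020551],[-0.98298865,-0.00303045,-0.18364133],[0.18353829,0.02112101,-0.98278563]])
t=np.array([-0.00147912,0.57247336,0.85606472])
def ray(px,z,K=K,R=R,t=t):
    px=np.atleast_2d(px).astype(float);d=np.c_[px,np.ones(len(px))]@np.linalg.inv(K).T@R
    c=-R.T@t;return c+d*((z-c[2])/d[:,2])[:,None]
def wcam(o,i):
    T=np.eye(4);T[:3,:3]=Rn.from_quat(o["tool_rot"]).as_matrix();T[:3,3]=o["tool_pos"]
    C=np.linalg.inv(T@i["hand_eye"]);return i["camera_matrix"],C[:3,:3],C[:3,3]
def rel(p,yaw,q=None):
    """shift in tool axes (cm) and turn (deg) to reach TCP p, tool down with tool-y at world yaw (deg, mod 180)"""
    o=manip.get_obs();T=Rn.from_quat(o["tool_rot"]);y=T.as_matrix()[:,1]
    cur=np.degrees(np.arctan2(y[1],y[0]));d=(yaw-cur+90)%180-90
    best=None
    for dd in(d,):
        a=np.radians(cur+dd);Y=np.array([np.cos(a),np.sin(a),0]);Z=np.array([0,0,-1.]);X=np.cross(Y,Z)
        rv=(T.inv()*Rn.from_matrix(np.c_[X,Y,Z])).as_rotvec(degrees=True)
    print("t",round(o["time"],2),"pos",o["tool_pos"].round(4),"yawY",cur.round(1),"F",np.round(o["force"],1),"w",round(o["gripper_width"],3),"q7",o["qpos"][6].round(2))
    print("shift cm",(T.inv().apply(np.array(p)-o["tool_pos"])*100).round(2),"rv",rv.round(1))
E
python3 - <<'E'
from h import *
print("cam",-R.T@t)
A=lambda *p:np.array(p)/4+[180,170]
B=lambda *p:np.array(p)/5+[360,165]
w=ray(A((118,38),(90,152)),.07);print("wall",w.round(4),np.linalg.norm(w[1]-w[0]))
e=ray(A((575,140),(553,245)),.028);print("end",e.round(4),np.linalg.norm(e[1]-e[0]))
h=ray(A((258,83),(308,83),(297,150),(247,142)),.106);print("handle",h.round(4),h.mean(0))
d=ray(A((150,543),(97,541),(62,503),(60,450)),.045);print("dots",d.round(4))
from scipy.optimize import least_squares
f=lambda p:(np.c_[p[0]+p[2]*np.cos(p[3]-.7*np.arange(4)),p[1]+p[2]*np.sin(p[3]-.7*np.arange(4))]-d[:,:2]).ravel()
r=least_squares(f,[d[:,0].mean()+.02,d[:,1].mean()-.02,.04,-3]);print("knob",r.x,r.fun.round(4), "green dir deg",np.degrees(r.x[3]-1.4))
p=ray(A((113,516),(108,475)),.089);v=p[0]-r.x[:2].tolist().__add__([.089]);print("pointer",p.round(4),np.degrees(np.arctan2(v[1],v[0])))
for n,a,b in((1,(265,61),(244,132)),(2,(440,89),(441,161)),(3,(328,396),(336,472)),(4,(535,399),(511,473))):
    q=ray(B(a,b),.09);v=q[1]-q[0];print("pack",n,q.mean(0).round(4),"len",np.linalg.norm(v).round(4),"yaw",np.degrees(np.arctan2(v[1],v[0])).round(1)%180, "r",np.hypot(*q.mean(0)[:2]).round(3))
E
```

```text
cam [ 0.4056243  -0.01782488  0.94642799]
wall [[0.6216 0.2817 0.07  ]
 [0.5497 0.2944 0.07  ]] 0.07299106071038927
end [[ 0.5654 -0.0021  0.028 ]
 [ 0.4982  0.0113  0.028 ]] 0.06859088004594185
handle [[0.5855 0.1843 0.106 ]
 [0.5855 0.1546 0.106 ]
 [0.5454 0.1595 0.106 ]
 [0.55   0.1892 0.106 ]] [0.56660318 0.17189402 0.106     ]
dots [[0.3163 0.251  0.045 ]
 [0.3172 0.2831 0.045 ]
 [0.3391 0.3058 0.045 ]
 [0.3703 0.3093 0.045 ]]
knob [ 0.35986609  0.26478362  0.04596763 -2.84265879] [-0.0004  0.0002  0.0004 -0.0004 -0.0001 -0.0001  0.      0.0002] green dir deg -243.0864428566834
pointer [[0.3354 0.2601 0.089 ]
 [0.3582 0.2645 0.089 ]] -169.21526818743345
pack 1 [ 0.6058 -0.2118  0.09  ] len 0.0367 yaw 162.0 r 0.642
pack 2 [ 0.592  -0.2996  0.09  ] len 0.0352 yaw 177.6 r 0.663
pack 3 [ 0.4456 -0.2415  0.09  ] len 0.0349 yaw 3.5 r 0.507
pack 4 [ 0.4452 -0.3292  0.09  ] len 0.0364 yaw 158.8 r 0.554
```

Run:
```python
from h import *
rel([.565,.172,.23],-10.5)
A=lambda *p:np.array(p)/4+[180,170]
for a,b in(((145,48),(575,128)),):
    q=ray(A(a,b),.028);v=q[0]-q[1];print(np.degrees(np.arctan2(v[0],v[1])))
print(Rn.from_quat(manip.get_obs()["tool_rot"]).as_matrix().round(3))
```

```text
t 0.15 pos [ 0.2934 -0.5793  0.2304] yawY -63.1 F [ 0.8 -0.4 -0.3] w 1.005 q7 -0.04
shift cm [ 58.18 -54.75   0.15] rv [ -0.1  -0.1 -52.6]
10.520639268815357
[[ 0.892  0.452 -0.001]
 [ 0.452 -0.892  0.002]
 [ 0.    -0.002 -1.   ]]
```

{"method": "apply_moves", "body": {"steps": [[[3.5, -3.3, 0, 0, 0, 0, 0], [3.5, -3.3, 0, 0, 0, 0, 0], [3.5, -3.3, 0, 0, 0, 0, 0], [3.5, -3.3, 0, 0, 0, 0, 0], [3.5, -3.3, 0, 0, 0, 0, 0], [3.5, -3.3, 0, 0, 0, 0, 0], [3.5, -3.3, 0, 0, 0, 0, 0], [3.5, -3.3, 0, 0, 0, 0, 0]]]}}

```text
time: 0.95
tool_pos: [0.424, -0.2135, 0.2258]
tool_rot: [0.975, 0.223, -0.003, -0.0]
force: [0.1, -0.1, 0.5]
gripper_width: 1.002
```

{"method": "apply_moves", "body": {"steps": [[[3.5, -3.3, 0, 0, 0, 0, 0], [3.5, -3.3, 0, 0, 0, 0, 0], [3.5, -3.3, 0, 0, 0, 0, 0], [3.5, -3.3, 0, 0, 0, 0, 0], [3.5, -3.3, 0, 0, 0, 0, 0], [3.5, -3.3, 0, 0, 0, 0, 0], [3.5, -3.3, 0, 0, 0, 0, 0], [3.5, -3.3, 0, 0, 0, 0, 0]]]}}

```text
time: 1.75
tool_pos: [0.5635, 0.1609, 0.224]
tool_rot: [0.975, 0.223, -0.003, 0.001]
force: [0.8, -0.5, -0.3]
gripper_width: 1.0
```

{"method": "apply_moves", "body": {"steps": [[[0, 0, 0, 0, 0, -7.5, 0], [0, 0, 0, 0, 0, -7.5, 0], [0, 0, 0, 0, 0, -7.5, 0], [0, 0, 0, 0, 0, -7.5, 0], [0, 0, 0, 0, 0, -7.5, 0], [0, 0, 0, 0, 0, -7.5, 0], [0, 0, 0, 0, 0, -7.5, 0], [0, 0, 0, 0, 0, 0, 0]]]}}

```text
time: 2.55
tool_pos: [0.5614, 0.1751, 0.2199]
tool_rot: [0.758, 0.653, -0.004, -0.005]
force: [-0.0, -0.6, -0.1]
gripper_width: 1.0
```

Run:
```python
from h import *
rel([.565,.172,.15],-10.5)
o=manip.get_obs();i=manip.get_image("wrist");cv2.imwrite("pics/w1.png",i["color"])
```

```text
t 2.55 pos [0.5614 0.1751 0.2199] yawY -8.5 F [-0.  -0.6 -0.1] w 1.0 q7 -0.7
shift cm [-0.26  0.49  6.99] rv [-0.7 -0.   2. ]
```

View pics/w1.png

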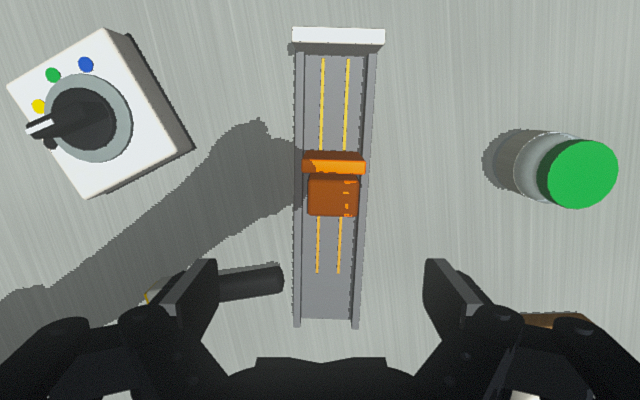

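The wrist view shows the whole cradle. The wall top's near edge runs (293,43)-(385,44), the rails' outer edges (298,52)-(294,327) and (376,52)-(357,328), and the handle is around (333,195). The knob pointer sits just short of yellow, on the black side.

Run:
```python
from h import *
o=manip.get_obs();i=manip.get_image("wrist");c=wcam(o,i)
w=ray([(293,43),(385,44)],.07,*c);print("wall",w.round(4),np.linalg.norm(w[1]-w[0]),w.mean(0))
L=ray([(298,60),(294,325)],.028,*c);Q=ray([(375,60),(357,326)],.028,*c)
for e in(L,Q):
    v=e[0]-e[1];print(e.round(4),"yaw",np.degrees(np.arctan2(v[0],v[1])))
m=(L+Q)/2;v=m[0]-m[1];print("mid",m.round(4),np.degrees(np.arctan2(v[0],v[1])), np.linalg.norm(L-Q,axis=1))
g=cv2.convertScaleAbs(cv2.resize(i["color"][20:335,285:390],None,fx=2.5,fy=2.5,interpolation=cv2.INTER_CUBIC),alpha=1.5)
g2=cv2.resize(i["color"][150:225,290:375],None,fx=6,fy=6,interpolation=cv2.INTER_CUBIC)
C=np.zeros((790,263+510,3),np.uint8);C[:g.shape[0],:g.shape[1]]=g;C[:g2.shape[0],263:263+g2.shape[1]]=g2
cv2.imwrite("pics/w1c.png",C[:600] if 0 else cv2.resize(C,(587,600)))
```

```text
wall [[0.556  0.2951 0.07  ]
 [0.6272 0.2834 0.07  ]] 0.0721377555712527 [0.59159083 0.28927757 0.07      ]
[[0.5556 0.2883 0.028 ]
 [0.5047 0.0162 0.028 ]] yaw 10.575600266827918
[[0.6246 0.2777 0.028 ]
 [0.5746 0.0049 0.028 ]] yaw 10.382167889764649
mid [[0.5901 0.283  0.028 ]
 [0.5397 0.0105 0.028 ]] 10.478796632021393 [0.06986831 0.07079013]
```

Run:
```python
from h import *
o=manip.get_obs();i=manip.get_image("wrist");c=wcam(o,i)
h=ray([(308,176),(359,179),(358,217),(308,215)],.106,*c);print(h.round(4),h.mean(0).round(4))
k=ray([(53,75),(86,65),(39,106)],.045,*c);print("dots g,b,y",k.round(4))
p=ray([(28,129),(52,121)],.089,*c);print(p.round(4))
rel([.568,.173,.11],-10.5)
```

```text
[[0.5536 0.1953 0.106 ]
 [0.5917 0.1873 0.106 ]
 [0.5872 0.1573 0.106 ]
 [0.5487 0.1647 0.106 ]] [0.5703 0.1761 0.106 ]
dots g,b,y [[0.3413 0.3068 0.045 ]
 [0.3729 0.3102 0.045 ]
 [0.3193 0.2836 0.045 ]]
[[0.3394 0.2623 0.089 ]
 [0.3605 0.2653 0.089 ]]
t 2.7 pos [0.5615 0.1753 0.2202] yawY -8.7 F [0.2 0.1 0.1] w 1.0 q7 -0.7
shift cm [-0.13  0.81 11.01] rv [-0.7 -0.   1.8]
```

View pics/w1c.png

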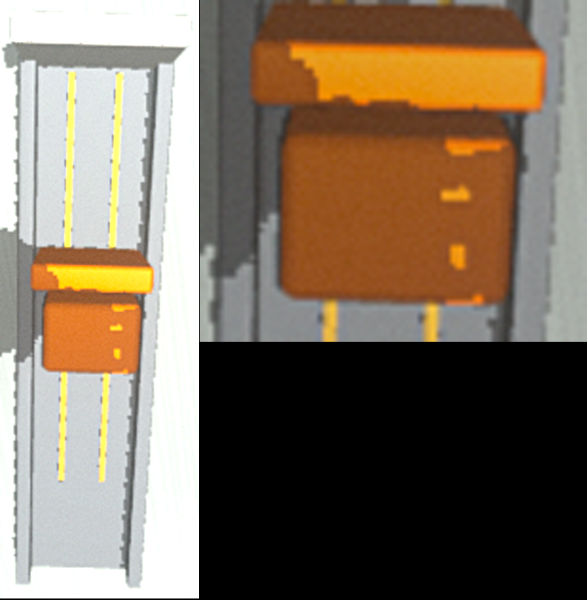

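{"method": "apply_moves", "body": {"steps": [[[0, 0.4, 3, -0.4, 0, 1, 0], [0, 0.4, 3, -0.3, 0, 0.8, 0], [0, 0, 3, 0, 0, 0, 0], [0, 0, 2, 0, 0, 0, 0], [0, 0, 0, 0, 0, 0, 0]]]}}

```text
time: 3.2
tool_pos: [0.5715, 0.1749, 0.1087]
tool_rot: [0.772, 0.635, 0.003, 0.002]
force: [-0.5, -0.4, 0.7]
gripper_width: 1.002
```

Run:
```python
from h import *
rel([.5685,.174,.068],-10.5)
```

```text
t 3.2 pos [0.5715 0.1749 0.1087] yawY -11.1 F [-0.5 -0.4  0.7] w 1.002 q7 -0.8
shift cm [-0.16 -0.3   4.07] rv [ 0.4 -0.1 -0.6]
```

{"method": "apply_moves", "body": {"steps": [[[-0.15, -0.3, 2, 0.4, 0, -0.6, 0], [0, 0, 2, 0, 0, 0, 0], [0, 0, 0, 0, 0, 0, 0], [0, 0, 0, 0, 0, 0, 150], [0, 0, 0, 0, 0, 0, 200], [0, 0, 0, 0, 0, 0, 255], [0, 0, 0, 0, 0, 0, 255], [0, 0, 0, 0, 0, 0, 255]]], "newtons": 30}}

```text
time: 4.0
tool_pos: [0.5699, 0.1769, 0.0753]
tool_rot: [0.77, 0.638, 0.004, 0.0]
force: [2.4, 0.9, -6.8]
gripper_width: 0.462
```

Run:
```python
from h import *
rel([.5685,.174,.068],-10.5)
print(manip.get_obs()["moment"])
```

```text
t 4.0 pos [0.5699 0.1769 0.0753] yawY -10.7 F [ 2.4  0.9 -6.8] w 0.462 q7 -0.81
shift cm [-0.31 -0.09  0.72] rv [ 0.3 -0.3 -0.2]
[ 0.09436233 -0.30879216  0.02034866]
```

{"method": "apply_moves", "body": {"steps": [[[-1, 0, 0, 0, 0, 0, 255], [-2, 0, 0, 0, 0, 0, 255], [-2, 0, 0, 0, 0, 0, 255], [-2, 0, 0, 0, 0, 0, 255], [-2, 0, 0, 0, 0, 0, 255], [-2, 0, 0, 0, 0, 0, 255], [-1, 0, 0, 0, 0, 0, 255], [0, 0, 0, 0, 0, 0, 255]]], "newtons": 50}}

```text
time: 4.8
tool_pos: [0.5494, 0.0626, 0.0753]
tool_rot: [0.769, 0.64, 0.011, -0.003]
force: [0.4, 0.5, -2.8]
gripper_width: 0.458
```

Run:
```python
from h import *
rel([.5685-.139*.182,.174-.139*.983,.068],-10.5)
```

```text
t 4.8 pos [0.5494 0.0626 0.0753] yawY -10.5 F [ 0.4  0.5 -2.8] w 0.458 q7 -0.65
shift cm [-2.61 -0.16  0.67] rv [ 0.5 -1.2  0. ]
```

{"method": "apply_moves", "body": {"steps": [[[-1.2, 0, 0, 0, -0.5, 0, 255], [-1.2, 0, 0, 0, -0.5, 0, 255], [-0.8, 0, 0, 0, 0, 0, 255], [-0.6, 0, 0, 0, 0, 0, 255], [-0.4, 0, 0, 0, 0, 0, 255], [-0.4, 0, 0, 0, 0, 0, 255]]]}}

```text
time: 5.4
tool_pos: [0.5453, 0.0391, 0.0753]
tool_rot: [0.765, 0.643, 0.02, -0.006]
force: [2.2, 8.4, -3.4]
gripper_width: 0.456
```

{"method": "apply_moves", "body": {"steps": [[[-0.4, 0, 0, 0, 0, 0, 255], [-0.4, 0, 0, 0, 0, 0, 255], [0, 0, 0, 0, 0, 0, 255]]]}}

```text
time: 5.7
tool_pos: [0.5454, 0.0395, 0.0753]
tool_rot: [0.764, 0.644, 0.025, -0.009]
force: [0.7, -0.1, 0.6]
gripper_width: 0.463
```

Run:
```python
from h import *
rel([.5685-.139*.182,.174-.139*.983,.068],-10.5)
```

```text
t 5.7 pos [0.5454 0.0395 0.0753] yawY -9.8 F [ 0.7 -0.1  0.6] w 0.463 q7 -0.59
shift cm [-0.28 -0.19  0.71] rv [ 1.  -2.9  0.7]
```

{"method": "apply_moves", "body": {"steps": [[[0, 0, 0, 0, 0, 0, 0], [0, 0, 0, 0, 0, 0, 0], [0, 0, 0, 0, 0, 0, 0], [0, 0, -3, 0, 0, 0, 0], [0, 0, -5, 0.5, -1.5, 0, 0], [0, 0, -5, 0.5, -1.5, 0, 0], [0, 0, 0, 0, 0, 0, 0]]]}}

```text
time: 6.4
tool_pos: [0.5445, 0.0281, 0.2098]
tool_rot: [0.766, 0.643, -0.003, 0.005]
force: [0.2, 0.4, -0.5]
gripper_width: 0.998
```

```bash
cat >> h.py <<'E'
def go(name,z,c=None):
    pass
E
python3 - <<'E'
from h import *
rel([.61,-.21,.20],-18)
i=manip.get_image("top");cv2.imwrite("pics/top1.png",i["color"])
a=cv2.imread("pics/top0.png");d=np.abs(a.astype(int)-i["color"]).sum(2)[165:283,360:480];print("mat diff",(d>60).sum())
E
```

```text
t 6.4 pos [0.5445 0.0281 0.2098] yawY -10.0 F [ 0.2  0.4 -0.5] w 0.998 q7 -0.53
shift cm [-22.29  10.59   1.28] rv [0.3 0.6 8. ]
mat diff 416
```

{"method": "apply_moves", "body": {"steps": [[[-5, 0.5, -1, 0, 0, 1, 0], [-5, 0.5, -1, 0, 0, 1, 0], [-5, 0.5, -1, 0, 0, 1, 0], [-5, 0.5, -1, 0, 0, 1, 0], [-5, 0.5, 0, 0, 0, 1, 0], [-5, 0.5, 0, 0, 0, 1, 0], [0, 0, 0, 0, 0, 0, 0]]]}}

```text
time: 7.15
tool_pos: [0.5024, -0.2734, 0.2418]
tool_rot: [0.799, 0.601, -0.011, 0.001]
force: [0.5, -0.2, 0.5]
gripper_width: 0.998
```

Run:
```python
from h import *
rel([.61,-.21,.20],-18)
i=manip.get_image("wrist");cv2.imwrite("pics/w2.png",cv2.convertScaleAbs(i["color"],alpha=1.4))
```

```text
t 7.15 pos [ 0.5024 -0.2734  0.2418] yawY -16.1 F [ 0.5 -0.2  0.5] w 0.998 q7 -0.04
shift cm [9.16 8.62 3.92] rv [-0.6  1.1  1.9]
```

View pics/w2.png

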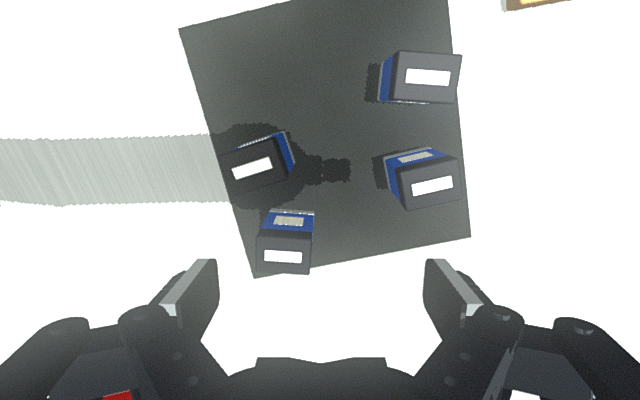

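All four packs are still on the mat. Their top stripes in the wrist view are at (428,77), (432,185), (252,167) and (283,257).

```bash
cat >> h.py <<'E'
def packs(dark=110):
    """pack top stripes in the wrist view -> centre, yaw of pack x (deg)"""
    o=manip.get_obs();i=manip.get_image("wrist");c=wcam(o,i);g=cv2.cvtColor(i["color"],6)
    n,L,S,M=cv2.connectedComponentsWithStats((g>150).astype(np.uint8))
    for k in range(1,n):
        if not 150<S[k,4]<1800: continue
        ys,xs=np.nonzero(L==k);r=cv2.minAreaRect(np.c_[xs,ys].astype(np.float32))
        if not 1.8<max(r[1])/max(min(r[1]),1)<4: continue
        P=ray(np.c_[xs,ys],.09,*c)[:,:2];m=P.mean(0);w,V=np.linalg.eigh(np.cov((P-m).T));v=V[:,1]
        print("px",M[k].round(),"centre",m.round(4),"len",round(np.sqrt(12*w[1]),4),round(np.sqrt(12*w[0]),4),"yaw",round((np.degrees(np.arctan2(v[1],v[0]))+90)%180-90,1))
def at(off=.0): pass
E
python3 - <<'E'
from h import *
packs()
E
```

```text
px [428.  84.] centre [ 0.6085 -0.2103] len 0.035 0.0108 yaw -20.0
px [253. 173.] centre [ 0.4481 -0.2411] len 0.034 0.0097 yaw 1.9
px [432. 192.] centre [ 0.595  -0.2993] len 0.0351 0.011 yaw -2.3
px [283. 261.] centre [ 0.4483 -0.3279] len 0.0348 0.0112 yaw -20.2
px [523. 396.] centre [ 0.6458 -0.5445] len 0.0292 0.0099 yaw -24.0
```

```bash
cat >> h.py <<'E'
U=np.array([np.sin(np.radians(10.45)),np.cos(np.radians(10.45))])
O=np.array([.5453,.0395])+(.1763-.0395)/U[1]*U
def slot(s,z): return [*(O+s*U),z]
E
python3 - <<'E'
from h import *
rel([.6085,-.2103,.12],-20)
print(O,slot(.091,.06))
E
```

```text
t 7.25 pos [ 0.5047 -0.265   0.242 ] yawY -15.5 F [0.3 1.6 0.3] w 1.002 q7 -0.04
shift cm [ 8.19  8.67 12.01] rv [-0.6  0.7  4.5]
[0.57053092 0.1763    ] [np.float64(0.5870362637785845), np.float64(0.2657906342916745), 0.06]
```

{"method": "apply_moves", "body": {"steps": [[[2.7, 2.9, 2, 0, 0, 0, 0], [2.7, 2.9, 3, 0, 0, 0, 0], [2.7, 2.9, 3, 0, 0, 0, 0], [0, 0, 2, -0.6, 0.7, 4, 0], [0, 0, 1, 0, 0, 0, 0], [0, 0, 0, 0, 0, 0, 0]]]}}

```text
time: 7.85
tool_pos: [0.6116, -0.1988, 0.123]
tool_rot: [0.813, 0.582, 0.0, -0.003]
force: [-0.2, -0.1, -0.6]
gripper_width: 1.002
```

Run:
```python
from h import *
rel([.6085,-.2103,.046],-20)
```

```text
t 7.85 pos [ 0.6116 -0.1988  0.123 ] yawY -18.9 F [-0.2 -0.1 -0.6] w 1.002 q7 -0.28
shift cm [-1.22  0.12  7.7 ] rv [-0.3 -0.3  1.1]
```

{"method": "apply_moves", "body": {"steps": [[[-1.2, 0.1, 1, -0.3, -0.3, 1, 0], [0, 0, 0, 0, 0, 0, 0], [0, 0, 1.5, 0, 0, 0, 0], [0, 0, 1.5, 0, 0, 0, 0], [0, 0, 1, 0, 0, 0, 0], [0, 0, 0, 0, 0, 0, 0]]]}}

```text
time: 8.45
tool_pos: [0.6086, -0.2147, 0.0738]
tool_rot: [0.819, 0.573, 0.001, 0.004]
force: [0.0, -0.1, -1.2]
gripper_width: 1.001
```

Run:
```python
from h import *
rel([.6085,-.2103,.046],-20)
```

```text
t 8.45 pos [ 0.6086 -0.2147  0.0738] yawY -20.0 F [ 0.  -0.1 -1.2] w 1.001 q7 -0.3
shift cm [ 0.42 -0.19  2.78] rv [ 0.4  0.2 -0. ]
```

{"method": "apply_moves", "body": {"steps": [[[0.4, -0.2, 1, 0.4, 0.2, 0, 0], [0, 0, 1, 0, 0, 0, 0], [0, 0, 0.8, 0, 0, 0, 0], [0, 0, 0, 0, 0, 0, 0], [0, 0, 0, 0, 0, 0, 120], [0, 0, 0, 0, 0, 0, 255], [0, 0, 0, 0, 0, 0, 255], [0, 0, 0, 0, 0, 0, 255]]], "newtons": 40}}

```text
time: 9.25
tool_pos: [0.609, -0.2102, 0.0445]
tool_rot: [0.819, 0.573, 0.001, 0.001]
force: [-0.0, -0.3, -1.3]
gripper_width: 0.604
```

Run:
```python
from h import *
rel(slot(.089,.18),-10.5)
```

```text
t 9.25 pos [ 0.609  -0.2102  0.0445] yawY -20.0 F [-0.  -0.3 -1.3] w 0.604 q7 -0.32
shift cm [ 43.78 -18.31 -13.54] rv [ 0.1 -0.1 -9.5]
```

{"method": "apply_moves", "body": {"steps": [[[0, 0, -2, 0, 0, 0, 255], [0, 0, -4, 0, 0, 0, 255], [0, 0, -4, 0, 0, 0, 255], [1, -0.4, -3, 0, 0, 0, 255], [4, -1.7, 0, 0, 0, 0, 255], [4, -1.7, 0, 0, 0, 0, 255], [4, -1.7, 0, 0, 0, 0, 255], [4, -1.7, 0, 0, 0, 0, 255]]]}}

```text
time: 10.05
tool_pos: [0.5988, -0.0337, 0.1774]
tool_rot: [0.825, 0.565, -0.002, 0.003]
force: [0.1, 1.0, -0.5]
gripper_width: 0.602
```

{"method": "apply_moves", "body": {"steps": [[[4, -1.7, 0, 0, 0, 0, 255], [4, -1.7, 0, 0, 0, 0, 255], [4, -1.7, 0, 0, 0, -2, 255], [4, -1.7, 0, 0, 0, -3, 255], [4, -1, 0, 0, 0, -3, 255], [3, -0.7, 0, 0, 0, -2, 255], [0, 0, 0, 0, 0, 0, 255]]]}}

```text
time: 10.75
tool_pos: [0.5873, 0.232, 0.1761]
tool_rot: [0.767, 0.642, -0.0, -0.0]
force: [-0.8, 0.7, -1.6]
gripper_width: 0.606
```

Run:
```python
from h import *
rel(slot(.089,.12),-10.5)
```

```text
t 10.75 pos [0.5873 0.232  0.1761] yawY -10.1 F [-0.8  0.7 -1.6] w 0.606 q7 -0.82
shift cm [ 3.13 -0.62  5.61] rv [-0.1  0.   0.4]
```

{"method": "apply_moves", "body": {"steps": [[[1.6, -0.3, 1, 0, 0, 0.4, 255], [1.5, -0.3, 2, 0, 0, 0, 255], [0, 0, 2, 0, 0, 0, 255], [0, 0, 0, 0, 0, 0, 255]]]}}

```text
time: 11.15
tool_pos: [0.5866, 0.2639, 0.1246]
tool_rot: [0.769, 0.64, -0.001, 0.001]
force: [-0.8, -1.7, -2.4]
gripper_width: 0.603
```

Run:
```python
from h import *
rel(slot(.089,.0555),-10.5)
```

```text
t 11.15 pos [0.5866 0.2639 0.1246] yawY -10.5 F [-0.8 -1.7 -2.4] w 0.603 q7 -0.89
shift cm [0.01 0.01 6.91] rv [-0.   0.1  0. ]
```

{"method": "apply_moves", "body": {"steps": [[[0, 0, 1.5, 0, 0, 0, 255], [0, 0, 1.5, 0, 0, 0, 255], [0, 0, 1, 0, 0, 0, 255], [0, 0, 0, 0, 0, 0, 255], [0, 0, 0, 0, 0, 0, 255]]]}}

```text
time: 11.65
tool_pos: [0.5889, 0.2606, 0.0841]
tool_rot: [0.77, 0.638, 0.0, 0.002]
force: [0.4, 0.3, -1.3]
gripper_width: 0.605
```

Run:
```python
from h import *
rel(slot(.089,.0555),-10.5)
```

```text
t 11.65 pos [0.5889 0.2606 0.0841] yawY -10.8 F [ 0.4  0.3 -1.3] w 0.605 q7 -0.91
shift cm [ 0.28 -0.29  2.86] rv [ 0.2  0.1 -0.3]
```

{"method": "apply_moves", "body": {"steps": [[[0.3, -0.3, 0.5, 0.2, 0, -0.3, 255], [0, 0, 0, 0, 0, 0, 255]]]}}

```text
time: 11.85
tool_pos: [0.5871, 0.2643, 0.0799]
tool_rot: [0.769, 0.64, 0.0, 0.001]
force: [-0.1, 0.5, -1.9]
gripper_width: 0.602
```

Run:
```python
from h import *
rel(slot(.089,.0555),-10.5)
```

```text
t 11.85 pos [0.5871 0.2643 0.0799] yawY -10.5 F [-0.1  0.5 -1.9] w 0.602 q7 -0.92
shift cm [-0.06 -0.03  2.44] rv [0.1 0.1 0. ]
```

{"method": "apply_moves", "body": {"steps": [[[0, 0, 0.8, 0, 0, 0, 255], [0, -0.05, 0.8, 0, 0, 0, 255], [0, -0.05, 0.5, 0, 0, 0, 255], [0, 0, 0.2, 0, 0, 0, 255], [0, 0, 0, 0, 0, 0, 255]]]}}

```text
time: 12.35
tool_pos: [0.5864, 0.265, 0.0555]
tool_rot: [0.769, 0.64, 0.001, 0.001]
force: [0.4, 0.1, -1.6]
gripper_width: 0.603
```

Run:
```python
from h import *
rel(slot(.089,.0555),-10.5)
i=manip.get_image("wrist");cv2.imwrite("pics/w3.png",cv2.convertScaleAbs(i["color"][:300,150:490],alpha=1.3))
```

```text
t 12.35 pos [0.5864 0.265  0.0555] yawY -10.5 F [ 0.4  0.1 -1.6] w 0.603 q7 -0.93
shift cm [-0.11  0.05 -0.  ] rv [0.1 0.  0. ]
```

View pics/w3.png

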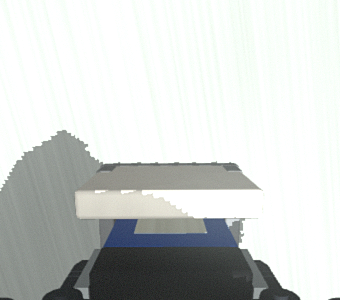

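The pack is down in the channel, centred behind the wall and a few mm clear of it. Next I'll release it.

{"method": "apply_moves", "body": {"steps": [[[0, 0, 0.1, 0, 0, 0, 255], [0, 0, 0, 0, 0, 0, 0], [0, 0, 0, 0, 0, 0, 0], [0, 0, 0, 0, 0, 0, 0], [0, 0, -2, 0, 0, 0, 0], [0, 0, -4, 0, 0, 0, 0], [0, 0, -4, 0, 0, 0, 0], [0, 0, -4, 0, 0, 0, 0]]]}}

```text
time: 13.2
tool_pos: [0.584, 0.2637, 0.1945]
tool_rot: [0.768, 0.64, -0.004, -0.0]
force: [1.2, -0.4, 0.2]
gripper_width: 1.005
```

Run:
```python
from h import *
rel([.59,-.27,.22],-10)
i=manip.get_image("top");cv2.imwrite("pics/top2.png",i["color"])
```

```text
t 13.2 pos [0.584  0.2637 0.1945] yawY -10.4 F [ 1.2 -0.4  0.2] w 1.005 q7 -0.86
shift cm [-52.39  10.25  -2.28] rv [-0.3  0.4 -0.4]
```

{"method": "apply_moves", "body": {"steps": [[[-4, 0.8, -1, 0, 0, 0, 0], [-5, 1, -1, 0, 0, 0, 0], [-5, 1, 0, 0, 0, 0, 0], [-5, 1, 0, 0, 0, 0, 0], [-5, 1, 0, 0, 0, 0, 0], [-5, 1, 0, 0, 0, 0, 0], [-5, 1, 0, 0, 0, 0, 0], [-5, 1, 0, 0, 0, 0, 0]]]}}

```text
time: 14.05
tool_pos: [0.5999, -0.118, 0.228]
tool_rot: [0.762, 0.648, 0.016, 0.003]
force: [0.8, 0.3, -0.0]
gripper_width: 0.994
```

{"method": "apply_moves", "body": {"steps": [[[-5, 1, 0, 0, 0, 0, 0], [-4, 0.6, 0, 0, 0, 0, 0], [-3, 0, 0, 0, 0, 0, 0], [0, 0, 0, 0, 0, 0, 0], [0, 0, 0, 0, 0, 0, 0]]]}}

```text
time: 14.55
tool_pos: [0.5936, -0.2539, 0.2262]
tool_rot: [0.767, 0.641, 0.014, 0.007]
force: [0.3, 0.8, 1.2]
gripper_width: 0.998
```

Run:
```python
from h import *
packs()
rel([.595,-.2993,.12],-2)
```

```text
px [142. 212.] centre [ 0.4479 -0.2412] len 0.0338 0.0097 yaw 1.9
px [327. 245.] centre [ 0.5949 -0.2993] len 0.0348 0.011 yaw -2.3
px [119. 396.] centre [ 0.3692 -0.4154] len 0.0262 0.0089 yaw -2.9
px [523. 396.] centre [ 0.7615 -0.4969] len 0.0287 0.0092 yaw -20.1
t 14.6 pos [ 0.5933 -0.2546  0.2261] yawY -10.2 F [ 0.2 -1.   0.5] w 1.0 q7 -0.01
shift cm [-4.49  0.67 10.58] rv [ 1.6 -0.5 -8.2]
```

{"method": "apply_moves", "body": {"steps": [[[-2.2, 0.3, 2, 1, 0, 0, 0], [-2, 0.3, 3, 0.6, 0, 0, 0], [0, 0, 3, 0, 0, -4, 0], [0, 0, 2, 0, 0, -4, 0], [0, 0, 0, 0, 0, 0, 0], [0, 0, 0, 0, 0, 0, 0]]]}}

```text
time: 15.2
tool_pos: [0.5998, -0.284, 0.127]
tool_rot: [0.713, 0.701, 0.009, -0.002]
force: [0.4, -0.4, -0.1]
gripper_width: 0.998
```

Run:
```python
from h import *
rel([.595,-.2993,.045],-2.3)
```

```text
t 15.2 pos [ 0.5998 -0.284   0.127 ] yawY -1.0 F [ 0.4 -0.4 -0.1] w 0.998 q7 0.14
shift cm [-1.66 -0.53  8.17] rv [ 0.6 -0.9  1.3]
```

{"method": "apply_moves", "body": {"steps": [[[-1.6, -0.5, 1, 0.6, -0.9, 1.2, 0], [0, 0, 1, 0, 0, 0, 0], [0, 0, 1.5, 0, 0, 0, 0], [0, 0, 1.5, 0, 0, 0, 0], [0, 0, 0, 0, 0, 0, 0], [0, 0, 0, 0, 0, 0, 0]]]}}

```text
time: 15.8
tool_pos: [0.597, -0.2998, 0.0764]
tool_rot: [0.721, 0.693, -0.0, 0.003]
force: [0.8, -0.2, 0.6]
gripper_width: 0.997
```

Run:
```python
from h import *
rel([.595,-.2993,.045],-2.3)
```

```text
t 15.8 pos [ 0.597  -0.2998  0.0764] yawY -2.3 F [ 0.8 -0.2  0.6] w 0.997 q7 0.1
shift cm [ 0.06 -0.21  3.14] rv [0.2 0.2 0. ]
```

{"method": "apply_moves", "body": {"steps": [[[0, -0.2, 1.2, 0.2, 0.2, 0, 0], [0, 0, 1.2, 0, 0, 0, 0], [0, 0, 0.7, 0, 0, 0, 0], [0, 0, 0, 0, 0, 0, 0], [0, 0, 0, 0, 0, 0, 120], [0, 0, 0, 0, 0, 0, 255], [0, 0, 0, 0, 0, 0, 255], [0, 0, 0, 0, 0, 0, 255]]], "newtons": 40}}

```text
time: 16.6
tool_pos: [0.5953, -0.2998, 0.0431]
tool_rot: [0.721, 0.693, 0.0, 0.001]
force: [0.1, -0.0, -2.5]
gripper_width: 0.607
```

Run:
```python
from h import *
rel(slot(.045,.18),-10.5)
```

```text
t 16.6 pos [ 0.5953 -0.2998  0.0431] yawY -2.3 F [ 0.1 -0.  -2.5] w 0.607 q7 0.09
shift cm [ 51.92  -3.71 -13.72] rv [0.1 0.  8.2]
```

{"method": "apply_moves", "body": {"steps": [[[0, 0, -3, 0, 0, 0, 255], [0, 0, -4, 0, 0, 0, 255], [0, 0, -4, 0, 0, 0, 255], [2, -0.2, -3, 0, 0, 0, 255], [5, -0.4, 0, 0, 0, 0, 255], [5, -0.4, 0, 0, 0, 0, 255], [5, -0.4, 0, 0, 0, 0, 255], [5, -0.4, 0, 0, 0, 0, 255]]]}}

```text
time: 17.4
tool_pos: [0.5848, -0.0876, 0.1854]
tool_rot: [0.729, 0.685, -0.003, 0.002]
force: [0.8, 1.0, -2.2]
gripper_width: 0.604
```

{"method": "apply_moves", "body": {"steps": [[[5, -0.4, 0, 0, 0, 0, 255], [5, -0.4, 0, 0, 0, 0, 255], [5, -0.4, 0, 0, 0, 0, 255], [5, -0.3, 0, 0, 0, 2, 255], [4, -0.3, 0, 0, 0, 3, 255], [2, 0, 0, 0, 0, 3, 255], [0, 0, 0, 0, 0, 0, 255]]]}}

```text
time: 18.1
tool_pos: [0.5803, 0.1878, 0.1844]
tool_rot: [0.771, 0.637, -0.0, -0.001]
force: [0.1, -0.9, -1.5]
gripper_width: 0.605
```

Run:
```python
from h import *
rel(slot(.045,.12),-10.5)
```

```text
t 18.1 pos [0.5803 0.1878 0.1844] yawY -10.9 F [ 0.1 -0.9 -1.5] w 0.605 q7 -0.76
shift cm [ 3.19 -0.77  6.45] rv [-0.1 -0.  -0.4]
```

{"method": "apply_moves", "body": {"steps": [[[1.6, -0.4, 0, 0, 0, -0.4, 255], [1.6, -0.4, 1, 0, 0, 0, 255], [0, 0, 2, 0, 0, 0, 255], [0, 0, 2, 0, 0, 0, 255], [0, 0, 0, 0, 0, 0, 255], [0, 0, 0, 0, 0, 0, 255]]]}}

```text
time: 18.7
tool_pos: [0.578, 0.2158, 0.1305]
tool_rot: [0.77, 0.639, -0.003, 0.001]
force: [0.6, -0.4, -1.7]
gripper_width: 0.606
```

Run:
```python
from h import *
rel(slot(.044,.085),-10.5)
```

```text
t 18.7 pos [0.578  0.2158 0.1305] yawY -10.6 F [ 0.6 -0.4 -1.7] w 0.606 q7 -0.83
shift cm [ 0.42 -0.01  4.55] rv [-0.1  0.4 -0.1]
```

{"method": "apply_moves", "body": {"steps": [[[0.3, 0, 1, 0, 0.4, 0, 255], [0.1, 0, 1.5, 0, 0, 0, 255], [0, 0, 1.2, 0, 0, 0, 255], [0, 0, 0.6, 0, 0, 0, 255], [0, 0, 0, 0, 0, 0, 255], [0, 0, 0, 0, 0, 0, 255]]]}}

```text
time: 19.3
tool_pos: [0.5814, 0.2183, 0.0874]
tool_rot: [0.771, 0.637, 0.002, 0.0]
force: [0.6, -0.5, -1.5]
gripper_width: 0.603
```

Run:
```python
from h import *
rel(slot(.044,.0545),-10.5)
```

```text
t 19.3 pos [0.5814 0.2183 0.0874] yawY -10.8 F [ 0.6 -0.5 -1.5] w 0.603 q7 -0.85
shift cm [ 0.06 -0.32  3.29] rv [ 0.1 -0.2 -0.3]
```

{"method": "apply_moves", "body": {"steps": [[[0, -0.3, 0.5, 0, 0, -0.3, 255], [0, 0, 0, 0, 0, 0, 255], [0, -0.05, 0.8, 0, 0, 0, 255], [0, -0.05, 0.8, 0, 0, 0, 255], [0, -0.05, 0.7, 0, 0, 0, 255], [0, 0, 0.4, 0, 0, 0, 255], [0, 0, 0, 0, 0, 0, 255]]]}}

```text
time: 20.0
tool_pos: [0.5775, 0.2199, 0.0538]
tool_rot: [0.769, 0.639, 0.003, 0.0]
force: [0.8, -0.2, -1.3]
gripper_width: 0.604
```

Run:
```python
from h import *
rel(slot(.044,.0545),-10.5)
```

```text
t 20.0 pos [0.5775 0.2199 0.0538] yawY -10.5 F [ 0.8 -0.2 -1.3] w 0.604 q7 -0.87
shift cm [-0.01  0.11 -0.07] rv [ 0.3 -0.3 -0. ]
```

{"method": "apply_moves", "body": {"steps": [[[0, 0, 0, 0, 0, 0, 0], [0, 0, 0, 0, 0, 0, 0], [0, 0, 0, 0, 0, 0, 0], [0, 0, -2, 0, 0, 0, 0], [0, 0, -4, 0, 0, 0, 0], [0, 0, -4, 0, 0, 0, 0], [0, 0, -4, 0, 0, 0, 0], [-3, 0, -2, 0, 0, 0, 0]]]}}

```text
time: 20.8
tool_pos: [0.5706, 0.1953, 0.2193]
tool_rot: [0.766, 0.642, 0.005, -0.002]
force: [0.5, -0.1, -0.3]
gripper_width: 1.0
```

Run:
```python
from h import *
rel([.46,-.22,.22],2)
```

```text
t 20.8 pos [0.5706 0.1953 0.2193] yawY -10.0 F [ 0.5 -0.1 -0.3] w 1.0 q7 -0.75
shift cm [-42.82  -3.64  -0.48] rv [  0.2  -0.5 -12. ]
```

{"method": "apply_moves", "body": {"steps": [[[-5, -0.4, 0, 0, 0, 0, 0], [-5, -0.4, 0, 0, 0, 0, 0], [-5, -0.4, 0, 0, 0, 0, 0], [-5, -0.4, 0, 0, 0, 0, 0], [-5, -0.4, 0, 0, 0, 0, 0], [-5, -0.4, 0, 0, 0, 0, 0], [-5, -0.4, 0, 0, 0, 0, 0], [-3, -0.4, 0, 0, 0, 0, 0]]]}}

```text
time: 21.6
tool_pos: [0.4777, -0.1763, 0.224]
tool_rot: [0.764, 0.645, 0.016, 0.006]
force: [1.2, 0.2, -0.8]
gripper_width: 1.0
```

{"method": "apply_moves", "body": {"steps": [[[0, 0, 0, 0, 0, -4, 0], [0, 0, 0, 0, 0, -4, 0], [0, 0, 0, 0, 0, -2, 0], [0, 0, 0, 0, 0, 0, 0], [0, 0, 0, 0, 0, 0, 0]]]}}

```text
time: 22.1
tool_pos: [0.4752, -0.1859, 0.2265]
tool_rot: [0.709, 0.705, 0.014, 0.011]
force: [-0.5, 0.1, 0.1]
gripper_width: 0.998
```

Run:
```python
from h import *
packs()
rel([.448,-.2412,.12],1.9)
```

```text
px [285. 255.] centre [ 0.4483 -0.241 ] len 0.0348 0.0109 yaw 1.9
px [287. 340.] centre [ 0.4481 -0.3279] len 0.0348 0.0112 yaw -19.9
px [119. 396.] centre [ 0.2826 -0.3855] len 0.0262 0.0089 yaw 6.8
px [523. 396.] centre [ 0.6863 -0.4012] len 0.0294 0.0094 yaw -10.7
t 22.15 pos [ 0.4753 -0.1858  0.2265] yawY -0.3 F [-0.5  0.2 -0.7] w 1.004 q7 0.12
shift cm [-5.59 -3.08 10.52] rv [ 2.  -0.2 -2.2]
```

{"method": "apply_moves", "body": {"steps": [[[-2.8, -1.5, 1, 1, 0, 0, 0], [-2.7, -1.5, 3, 1, 0, 0, 0], [0, 0, 3, 0, 0, -2.2, 0], [0, 0, 2, 0, 0, 0, 0], [0, 0, 0, 0, 0, 0, 0], [0, 0, 0, 0, 0, 0, 0]]]}}

```text
time: 22.75
tool_pos: [0.4495, -0.2412, 0.1357]
tool_rot: [0.694, 0.72, 0.003, 0.003]
force: [-0.2, 0.6, 0.6]
gripper_width: 1.002
```

Run:
```python
from h import *
rel([.4483,-.241,.045],1.9)
```

```text
t 22.75 pos [ 0.4495 -0.2412  0.1357] yawY 2.2 F [-0.2  0.6  0.6] w 1.002 q7 0.19
shift cm [ 0.03 -0.19  9.07] rv [0.4 0.  0.3]
```

{"method": "apply_moves", "body": {"steps": [[[0, -0.2, 2, 0.4, 0, 0.3, 0], [0, 0, 2, 0, 0, 0, 0], [0, 0, 2, 0, 0, 0, 0], [0, 0, 0, 0, 0, 0, 0], [0, 0, 0, 0, 0, 0, 0]]]}}

```text
time: 23.25
tool_pos: [0.4549, -0.2415, 0.0816]
tool_rot: [0.695, 0.719, 0.003, 0.008]
force: [-0.5, -0.6, -0.0]
gripper_width: 0.995
```

Run:
```python
from h import *
rel([.4483,-.241,.045],1.9)
```

```text
t 23.25 pos [ 0.4549 -0.2415  0.0816] yawY 2.0 F [-0.5 -0.6 -0. ] w 0.995 q7 0.13
shift cm [ 0.1  -0.71  3.65] rv [0.9 0.4 0.1]
```

{"method": "apply_moves", "body": {"steps": [[[0.1, -0.7, 1, 0.9, 0.4, 0, 0], [0, 0, 1, 0, 0, 0, 0], [0, -0.1, 1, 0, 0, 0, 0], [0, 0, 0.4, 0, 0, 0, 0], [0, 0, 0, 0, 0, 0, 120], [0, 0, 0, 0, 0, 0, 255], [0, 0, 0, 0, 0, 0, 255], [0, 0, 0, 0, 0, 0, 255]]], "newtons": 40}}

```text
time: 24.05
tool_pos: [0.4485, -0.2417, 0.048]
tool_rot: [0.695, 0.719, 0.0, 0.002]
force: [-0.1, 0.1, -1.8]
gripper_width: 0.601
```

Run:
```python
from h import *
rel(slot(.0,.19),-10.5)
```

```text
t 24.05 pos [ 0.4485 -0.2417  0.048 ] yawY 2.0 F [-0.1  0.1 -1.8] w 0.601 q7 0.11
shift cm [ 41.32  13.67 -14.26] rv [ 0.2  0.1 12.5]
```

{"method": "apply_moves", "body": {"steps": [[[0, 0, -3, 0, 0, 0, 255], [0, 0, -4, 0, 0, 0, 255], [0, 0, -4, 0, 0, 0, 255], [2, 0.7, -3, 0, 0, 0, 255], [4.5, 1.5, 0, 0, 0, 0, 255], [4.5, 1.5, 0, 0, 0, 0, 255], [4.5, 1.5, 0, 0, 0, 0, 255], [4.5, 1.5, 0, 0, 0, 0, 255]]]}}

```text
time: 24.85
tool_pos: [0.5071, -0.0444, 0.1906]
tool_rot: [0.703, 0.711, -0.003, 0.001]
force: [0.3, -0.0, -2.9]
gripper_width: 0.603
```

{"method": "apply_moves", "body": {"steps": [[[4.5, 1.5, 0, 0, 0, 0, 255], [4.5, 1.5, 0, 0, 0, 0, 255], [4.5, 1.5, 0, 0, 0, 3, 255], [4, 1.4, 0, 0, 0, 4, 255], [2, 0.8, 0, 0, 0, 4, 255], [0, 0, 0, 0, 0, 1.5, 255], [0, 0, 0, 0, 0, 0, 255]]]}}

```text
time: 25.55
tool_pos: [0.5738, 0.1676, 0.1859]
tool_rot: [0.774, 0.633, -0.004, -0.002]
force: [-0.5, -1.1, -3.0]
gripper_width: 0.605
```

Run:
```python
from h import *
rel(slot(.0,.12),-10.5)
```

```text
t 25.55 pos [0.5738 0.1676 0.1859] yawY -11.5 F [-0.5 -1.1 -3. ] w 0.605 q7 -0.73
shift cm [ 0.81 -0.44  6.59] rv [-0.5  0.2 -1. ]
```

{"method": "apply_moves", "body": {"steps": [[[0.8, -0.4, 1, -0.5, 0, -1, 255], [0, 0, 2, 0, 0, 0, 255], [0, 0, 2, 0, 0, 0, 255], [0, 0, 2, 0, 0, 0, 255], [0, 0, 1, 0, 0, 0, 255], [0, 0, 0, 0, 0, 0, 255], [0, 0, 0, 0, 0, 0, 255]]]}}

```text
time: 26.25
tool_pos: [0.5696, 0.1621, 0.1033]
tool_rot: [0.772, 0.636, -0.005, 0.004]
force: [0.1, 0.3, -3.3]
gripper_width: 0.602
```

Run:
```python
from h import *
rel(slot(.0,.0585),-10.5)
```

```text
t 26.25 pos [0.5696 0.1621 0.1033] yawY -11.0 F [ 0.1  0.3 -3.3] w 0.602 q7 -0.77
shift cm [ 1.47 -0.17  4.46] rv [-0.1  0.7 -0.5]
```

{"method": "apply_moves", "body": {"steps": [[[1, -0.2, 0.5, 0, 0.7, -0.5, 255], [0, 0, 0.5, 0, 0, 0, 255], [0, 0, 0.7, 0, 0, 0, 255], [0, 0, 0, 0, 0, 0, 255], [0, 0, 0, 0, 0, 0, 255]]]}}

```text
time: 26.75
tool_pos: [0.5713, 0.1737, 0.0876]
tool_rot: [0.769, 0.64, 0.002, 0.0]
force: [0.3, -0.1, -2.9]
gripper_width: 0.605
```

Run:
```python
from h import *
rel(slot(-.002,.0585),-10.5)
```

```text
t 26.75 pos [0.5713 0.1737 0.0876] yawY -10.5 F [ 0.3 -0.1 -2.9] w 0.605 q7 -0.78
shift cm [ 0.04 -0.13  2.91] rv [ 0.2 -0.2  0. ]
```

{"method": "apply_moves", "body": {"steps": [[[0, -0.1, 0.7, 0, 0, 0, 255], [0, -0.1, 0.7, 0, 0, 0, 255], [0, -0.05, 0.7, 0, 0, 0, 255], [0, -0.05, 0.5, 0, 0, 0, 255], [0, 0, 0.2, 0, 0, 0, 255], [0, 0, 0, 0, 0, 0, 255]]]}}

```text
time: 27.35
tool_pos: [0.5684, 0.1745, 0.0581]
tool_rot: [0.769, 0.64, 0.002, 0.001]
force: [-0.2, -1.1, 0.6]
gripper_width: 0.603
```

Run:
```python
from h import *
rel(slot(-.002,.0585),-10.5)
```

```text
t 27.35 pos [0.5684 0.1745 0.0581] yawY -10.5 F [-0.2 -1.1  0.6] w 0.603 q7 -0.8
shift cm [ 0.01  0.18 -0.04] rv [ 0.2 -0.2  0. ]
```

{"method": "apply_moves", "body": {"steps": [[[0, 0, 0, 0, 0, 0, 0], [0, 0, 0, 0, 0, 0, 0], [0, 0, 0, 0, 0, 0, 0], [0, 0, -2, 0, 0, 0, 0], [0, 0, -4, 0, 0, 0, 0], [0, 0, -4, 0, 0, 0, 0], [0, 0, -4, 0, 0, 0, 0], [-3, 0, -2, 0, 0, 0, 0]]]}}

```text
time: 28.15
tool_pos: [0.5618, 0.1501, 0.222]
tool_rot: [0.766, 0.643, 0.003, -0.002]
force: [1.1, 0.2, -0.1]
gripper_width: 1.004
```

Run:
```python
from h import *
rel([.465,-.28,.22],-20)
```

```text
t 28.15 pos [0.5618 0.1501 0.222 ] yawY -10.0 F [ 1.1  0.2 -0.1] w 1.004 q7 -0.67
shift cm [-44.04  -2.07  -0.13] rv [ 0.  -0.4 10. ]
```

{"method": "apply_moves", "body": {"steps": [[[-5, -0.2, 0, 0, 0, 0, 0], [-5, -0.2, 0, 0, 0, 0, 0], [-5, -0.2, 0, 0, 0, 0, 0], [-5, -0.2, 0, 0, 0, 0, 0], [-5, -0.2, 0, 0, 0, 0, 0], [-5, -0.2, 0, 0, 0, 0, 0], [-5, -0.2, 0, 0, 0, 0, 0], [-4, -0.2, 0, 0, 0, 0, 0]]]}}

```text
time: 28.95
tool_pos: [0.4837, -0.2333, 0.2255]
tool_rot: [0.763, 0.647, 0.013, 0.005]
force: [1.3, 0.4, -0.5]
gripper_width: 0.999
```

{"method": "apply_moves", "body": {"steps": [[[0, 0, 0, 0, 0, 4, 0], [0, 0, 0, 0, 0, 4, 0], [0, 0, 0, 0, 0, 1, 0], [0, 0, 0, 0, 0, 0, 0], [0, 0, 0, 0, 0, 0, 0]]]}}

```text
time: 29.45
tool_pos: [0.4802, -0.2442, 0.2258]
tool_rot: [0.817, 0.576, 0.012, 0.006]
force: [0.1, -0.5, -0.4]
gripper_width: 1.002
```

Run:
```python
from h import *
packs()
rel([.4481,-.3279,.12],-20)
```

```text
px [314. 292.] centre [ 0.4482 -0.3279] len 0.0347 0.011 yaw -20.5
px [119. 396.] centre [ 0.2317 -0.3669] len 0.0263 0.0089 yaw -12.1
px [523. 396.] centre [ 0.6053 -0.5098] len 0.0285 0.0092 yaw -29.1
t 29.5 pos [ 0.4804 -0.244   0.2258] yawY -19.6 F [0.4 0.6 0.2] w 1.001 q7 -0.06
shift cm [-9.12 -0.47 10.46] rv [ 1.4 -0.7  0.4]
```

{"method": "apply_moves", "body": {"steps": [[[-3, -0.1, 0, 1, 0, 0, 0], [-4, -0.2, 2, 0.4, -0.7, 0, 0], [-1.5, -0.1, 3, 0, 0, 0.4, 0], [0, 0, 3, 0, 0, 0, 0], [0, 0, 0, 0, 0, 0, 0], [0, 0, 0, 0, 0, 0, 0]]]}}

```text
time: 30.1
tool_pos: [0.4528, -0.3217, 0.1453]
tool_rot: [0.815, 0.579, 0.002, 0.002]
force: [0.7, 0.6, -0.1]
gripper_width: 0.998
```

Run:
```python
from h import *
rel([.4482,-.3279,.045],-20.2)
```

```text
t 30.1 pos [ 0.4528 -0.3217  0.1453] yawY -19.2 F [ 0.7  0.6 -0.1] w 0.998 q7 0.05
shift cm [-0.75 -0.29 10.02] rv [ 0.4 -0.1  1. ]
```

{"method": "apply_moves", "body": {"steps": [[[-0.7, -0.4, 2, 0.4, 0, 1, 0], [0, -0.2, 2, 0, 0, 0, 0], [0, -0.2, 2, 0, 0, 0, 0], [0, 0, 1, 0, 0, 0, 0], [0, 0, 0, 0, 0, 0, 0], [0, 0, 0, 0, 0, 0, 0]]]}}

```text
time: 30.7
tool_pos: [0.4531, -0.3249, 0.0834]
tool_rot: [0.818, 0.576, 0.005, 0.008]
force: [0.1, -0.4, 0.5]
gripper_width: 0.999
```

Run:
```python
from h import *
rel([.4482,-.3279,.045],-20.2)
```

```text
t 30.7 pos [ 0.4531 -0.3249  0.0834] yawY -19.7 F [ 0.1 -0.4  0.5] w 0.999 q7 0.01
shift cm [-0.45 -0.43  3.83] rv [1.1 0.  0.5]
```

{"method": "apply_moves", "body": {"steps": [[[-0.4, -0.4, 1, 1.1, 0, 0.5, 0], [0, 0, 1, 0, 0, 0, 0], [0, -0.1, 1, 0, 0, 0, 0], [0, 0, 0.6, 0, 0, 0, 0], [0, 0, 0, 0, 0, 0, 120], [0, 0, 0, 0, 0, 0, 255], [0, 0, 0, 0, 0, 0, 255], [0, 0, 0, 0, 0, 0, 255]]], "newtons": 40}}

```text
time: 31.5
tool_pos: [0.4485, -0.3281, 0.0465]
tool_rot: [0.82, 0.572, 0.0, 0.001]
force: [0.4, -0.6, -2.3]
gripper_width: 0.605
```

Run:
```python
from h import *
rel(slot(-.047,.19),-10.5)
```

```text
t 31.5 pos [ 0.4485 -0.3281  0.0465] yawY -20.2 F [ 0.4 -0.6 -2.3] w 0.605 q7 -0.0
shift cm [ 46.9   -5.16 -14.42] rv [ 0.1  0.1 -9.7]
```

{"method": "apply_moves", "body": {"steps": [[[0, 0, -3, 0, 0, 0, 255], [0, 0, -4, 0, 0, 0, 255], [0, 0, -4, 0, 0, 0, 255], [2, -0.2, -3, 0, 0, 0, 255], [4.7, -0.5, 0, 0, 0, 0, 255], [4.7, -0.5, 0, 0, 0, 0, 255], [4.7, -0.5, 0, 0, 0, 0, 255], [4.7, -0.5, 0, 0, 0, 0, 255]]]}}

```text
time: 32.3
tool_pos: [0.4978, -0.13, 0.1898]
tool_rot: [0.827, 0.563, -0.002, 0.002]
force: [0.4, -0.1, -3.3]
gripper_width: 0.606
```

{"method": "apply_moves", "body": {"steps": [[[4.7, -0.5, 0, 0, 0, 0, 255], [4.7, -0.5, 0, 0, 0, 0, 255], [4.7, -0.5, 0, 0, 0, 0, 255], [4.7, -0.5, 0, 0, 0, 0, 255], [3, 0, 0, 0, 0, -4, 255], [0, 0, 0, 0, 0, -4, 255], [0, 0, 0, 0, 0, -1.5, 255], [0, 0, 0, 0, 0, 0, 255]]]}}

```text
time: 33.1
tool_pos: [0.5569, 0.1011, 0.1872]
tool_rot: [0.77, 0.638, -0.002, -0.002]
force: [-0.4, -1.5, -1.8]
gripper_width: 0.605
```

Run:
```python
from h import *
rel(slot(-.047,.10),-10.5)
```

```text
t 33.1 pos [0.5569 0.1011 0.1872] yawY -10.7 F [-0.4 -1.5 -1.8] w 0.605 q7 -0.62
shift cm [2.95 0.   8.72] rv [-0.3  0.  -0.2]
```

{"method": "apply_moves", "body": {"steps": [[[1.5, 0, 1, -0.3, 0, 0, 255], [1.4, 0, 2, 0, 0, 0, 255], [0, 0, 2, 0, 0, 0, 255], [0, 0, 2, 0, 0, 0, 255], [0, 0, 0.5, 0, 0, 0, 255], [0, 0, 0, 0, 0, 0, 255], [0, 0, 0, 0, 0, 0, 255]]]}}

```text
time: 33.8
tool_pos: [0.5632, 0.1196, 0.1109]
tool_rot: [0.777, 0.63, -0.001, 0.003]
force: [-0.4, -0.6, -2.7]
gripper_width: 0.604
```

Run:
```python
from h import *
rel(slot(-.047,.057),-10.5)
```

```text
t 33.8 pos [0.5632 0.1196 0.1109] yawY -12.0 F [-0.4 -0.6 -2.7] w 0.604 q7 -0.71
shift cm [ 1.04 -0.36  5.39] rv [ 0.2  0.4 -1.5]
```

{"method": "apply_moves", "body": {"steps": [[[0.9, -0.3, 0.5, 0.2, 0.4, -1.5, 255], [0, 0, 1, 0, 0, 0, 255], [0, 0, 1, 0, 0, 0, 255], [0, 0, 0, 0, 0, 0, 255], [0, 0, 0, 0, 0, 0, 255]]]}}

```text
time: 34.3
tool_pos: [0.5639, 0.1297, 0.0863]
tool_rot: [0.768, 0.64, 0.003, 0.0]
force: [0.4, 0.8, -2.6]
gripper_width: 0.607
```

Run:
```python
from h import *
rel(slot(-.048,.057),-10.5)
```

```text
t 34.3 pos [0.5639 0.1297 0.0863] yawY -10.4 F [ 0.4  0.8 -2.6] w 0.607 q7 -0.71
shift cm [-0.11 -0.21  2.93] rv [ 0.2 -0.2  0.1]
```

{"method": "apply_moves", "body": {"steps": [[[-0.1, -0.1, 0.7, 0, 0, 0, 255], [0, -0.1, 0.7, 0, 0, 0, 255], [0, -0.05, 0.7, 0, 0, 0, 255], [0, -0.05, 0.5, 0, 0, 0, 255], [0, 0, 0.2, 0, 0, 0, 255], [0, 0, 0, 0, 0, 0, 255]]]}}

```text
time: 34.9
tool_pos: [0.561, 0.1294, 0.0565]
tool_rot: [0.768, 0.64, 0.003, 0.001]
force: [-0.6, -0.5, 0.9]
gripper_width: 0.605
```

Run:
```python
from h import *
rel(slot(-.048,.057),-10.5)
```

```text
t 34.9 pos [0.561  0.1294 0.0565] yawY -10.4 F [-0.6 -0.5  0.9] w 0.605 q7 -0.73
shift cm [-0.02  0.09 -0.05] rv [ 0.3 -0.2  0.1]
```

{"method": "apply_moves", "body": {"steps": [[[0, 0, 0, 0, 0, 0, 0], [0, 0, 0, 0, 0, 0, 0], [0, 0, 0, 0, 0, 0, 0], [0, 0, -2, 0, 0, 0, 0], [0, 0, -4, 0, 0, 0, 0], [0, 0, -4, 0, 0, 0, 0], [-4, 0, -4, 0, 0, 0, 0], [-4, 0, -1, 0, 0, 0, 0]]]}}

```text
time: 35.7
tool_pos: [0.5482, 0.0624, 0.2064]
tool_rot: [0.764, 0.645, 0.006, -0.001]
force: [0.8, -0.7, 0.4]
gripper_width: 0.999
```

{"method": "apply_moves", "body": {"steps": [[[0, 0, 0, 0, 0, 0, 0], [0, 0, 0, 0, 0, 0, 0]]]}}

```text
time: 35.9
tool_pos: [0.5493, 0.0554, 0.2094]
tool_rot: [0.768, 0.641, 0.007, 0.003]
force: [0.3, 0.6, 0.5]
gripper_width: 1.0
```

Run:
```python
from h import *
rel(slot(-.142,.12),-10.5)
i=manip.get_image("wrist");cv2.imwrite("pics/w4.png",cv2.convertScaleAbs(i["color"],alpha=1.0))
```

```text
t 35.9 pos [0.5493 0.0554 0.2094] yawY -10.3 F [0.3 0.6 0.5] w 1.0 q7 -0.53
shift cm [-1.98 -0.24  8.93] rv [ 0.8 -0.4  0.2]
```

View pics/w4.png

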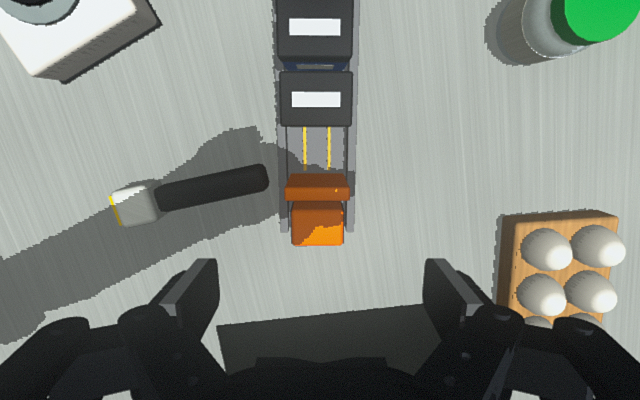

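Both visible packs stand square, and the stop is at the rear of the channel. The plate's front top edge is at (286,174)-(349,175), and the handle top is at about (318,225).

Run:
```python
from h import *
o=manip.get_obs();i=manip.get_image("wrist");c=wcam(o,i)
V=np.array([U[1],-U[0]])
for n,p,z in(("plate front",[(286,174),(349,175)],.081),("handle",[(293,205),(345,208),(343,244),(292,246)],.106),("pack",[(292,99),(340,99)],.1),("pack2",[(290,27),(340,27)],.1)):
    q=ray(p,z,*c)[:,:2].mean(0)-O;print(n,"s",(q@U).round(4),"lat",(q@V).round(4))
rel(slot(-.142,.11),-10.5)
```

```text
plate front s -0.1057 lat 0.0006
handle s -0.1408 lat 0.0011
pack s -0.0486 lat -0.0006
pack2 s -0.0026 lat -0.0012
t 36.0 pos [0.549  0.0553 0.2084] yawY -10.2 F [-0.5  0.5 -0.6] w 1.001 q7 -0.53
shift cm [-1.96 -0.2   9.83] rv [ 0.7 -0.3  0.3]
```

{"method": "apply_moves", "body": {"steps": [[[-1.9, -0.2, 1, 0.7, -0.3, 0.3, 0], [0, -0.1, 2.5, 0, 0, 0, 0], [0, -0.1, 2.5, 0, 0, 0, 0], [0, 0, 2, 0, 0, 0, 0], [0, 0, 0, 0, 0, 0, 0], [0, 0, 0, 0, 0, 0, 0]]]}}

```text
time: 36.6
tool_pos: [0.5379, 0.0356, 0.1196]
tool_rot: [0.767, 0.641, -0.005, -0.003]
force: [0.6, -0.6, 0.4]
gripper_width: 0.997
```

Run:
```python
from h import *
rel(slot(-.141,.068),-10.5)
```

```text
t 36.6 pos [0.5379 0.0356 0.1196] yawY -10.2 F [ 0.6 -0.6  0.4] w 0.997 q7 -0.55
shift cm [0.35 0.72 5.15] rv [-0.7  0.2  0.3]
```

{"method": "apply_moves", "body": {"steps": [[[0.3, 0.7, 1, -0.7, 0.2, 0.3, 0], [0, 0, 2, 0, 0, 0, 0], [0, 0, 2, 0, 0, 0, 0], [0, 0, 0, 0, 0, 0, 0], [0, 0, 0, 0, 0, 0, 120], [0, 0, 0, 0, 0, 0, 255], [0, 0, 0, 0, 0, 0, 255], [0, 0, 0, 0, 0, 0, 255]]], "newtons": 60}}

```text
time: 37.4
tool_pos: [0.545, 0.0392, 0.0716]
tool_rot: [0.769, 0.639, 0.0, -0.0]
force: [1.2, -0.4, -7.6]
gripper_width: 0.46
```

{"method": "apply_moves", "body": {"steps": [[[-0.6, 0, 0, 0, 0, 0, 255], [-0.6, 0, 0, 0, 0, 0, 255], [-0.6, 0, 0, 0, 0, 0, 255]]]}}

```text
time: 37.7
tool_pos: [0.5452, 0.0394, 0.0717]
tool_rot: [0.766, 0.643, 0.013, -0.007]
force: [2.9, 10.1, -7.9]
gripper_width: 0.461
```

Run:
```python
from h import *
rel(slot(-.141,.068),-10.5)
```

```text
t 37.7 pos [0.5452 0.0394 0.0717] yawY -10.0 F [ 2.9 10.1 -7.9] w 0.461 q7 -0.56
shift cm [-0.19  0.01  0.36] rv [ 0.4 -1.6  0.5]
```

{"method": "apply_moves", "body": {"steps": [[[1, 0, 0, 0, -0.8, 0.3, 255], [1, 0, 0, 0, -0.5, 0, 255], [1, 0, 0, 0, 0, 0, 255], [1, 0, 0, 0, 0, 0, 255], [1, 0, 0, 0, 0, 0, 255], [0.5, 0, 0, 0, 0, 0, 255], [0, 0, 0, 0, 0, 0, 255]]]}}

```text
time: 38.4
tool_pos: [0.5544, 0.0906, 0.0717]
tool_rot: [0.768, 0.64, 0.0, 0.003]
force: [-1.2, -2.6, -2.7]
gripper_width: 0.457
```

Run:
```python
from h import *
rel([.5596,.1161,.0717],-10.5)
```

```text
t 38.4 pos [0.5544 0.0906 0.0717] yawY -10.4 F [-1.2 -2.6 -2.7] w 0.457 q7 -0.66
shift cm [ 2.6   0.05 -0.01] rv [0.2 0.2 0.1]
```

{"method": "apply_moves", "body": {"steps": [[[0.6, 0, 0, 0, 0.2, 0, 255], [0.6, 0, 0, 0, 0.2, 0, 255], [0.6, 0, 0, 0, 0.2, 0, 255], [0.5, 0, 0, 0, 0.2, 0, 255]]]}}

```text
time: 38.8
tool_pos: [0.5572, 0.106, 0.0717]
tool_rot: [0.769, 0.64, 0.0, 0.001]
force: [-2.4, -7.0, 0.1]
gripper_width: 0.464
```

Run:
```python
from h import *
rel([.5596,.1161,.0717],-10.5)
```

```text
t 38.8 pos [0.5572 0.106  0.0717] yawY -10.4 F [-2.4 -7.   0.1] w 0.464 q7 -0.68
shift cm [ 1.04  0.05 -0.  ] rv [0.1 0.1 0.1]
```

{"method": "apply_moves", "body": {"steps": [[[0.5, 0, 0, 0, 0.2, 0, 255], [0.5, 0, 0, 0, 0.2, 0, 255], [0.5, 0, 0, 0, 0.2, 0, 255], [0.5, 0, 0, 0, 0.2, 0, 255]]]}}

```text
time: 39.2
tool_pos: [0.5585, 0.1131, 0.0717]
tool_rot: [0.769, 0.639, -0.003, 0.002]
force: [-3.2, -7.3, -2.3]
gripper_width: 0.462
```

Run:
```python
from h import *
rel([.5596,.1161,.0717],-10.5)
```

```text
t 39.2 pos [0.5585 0.1131 0.0717] yawY -10.5 F [-3.2 -7.3 -2.3] w 0.462 q7 -0.69
shift cm [ 0.31  0.06 -0.01] rv [-0.   0.4  0. ]
```

{"method": "apply_moves", "body": {"steps": [[[0.8, 0, 0, 0, 0.4, 0, 255], [0.8, 0, 0, 0, 0.4, 0, 255], [0.8, 0, 0, 0, 0.4, 0, 255]]]}}

```text
time: 39.5
tool_pos: [0.5588, 0.1157, 0.0716]
tool_rot: [0.771, 0.637, -0.01, 0.004]
force: [-6.0, -13.0, 4.6]
gripper_width: 0.458
```

Run:
```python
from h import *
rel([.5596,.1161,.0717],-10.5)
```

```text
t 39.5 pos [0.5588 0.1157 0.0716] yawY -10.8 F [ -6.  -13.    4.6] w 0.458 q7 -0.71
shift cm [ 0.06  0.07 -0.01] rv [-0.4  1.2 -0.3]
```

{"method": "apply_moves", "body": {"steps": [[[1.2, 0, 0, 0, 0.8, 0.3, 255], [1.2, 0, 0, 0, 0.8, 0, 255], [1.2, 0, 0, 0, 0.8, 0, 255]]]}}

```text
time: 39.8
tool_pos: [0.5585, 0.1156, 0.0716]
tool_rot: [0.773, 0.634, -0.02, 0.006]
force: [-10.8, -18.2, 9.0]
gripper_width: 0.458
```

Run:
```python
from h import *
rel([.5596,.1161,.0717],-10.5)
```

```text
t 39.8 pos [0.5585 0.1156 0.0716] yawY -11.3 F [-10.8 -18.2   9. ] w 0.458 q7 -0.72
shift cm [ 0.07  0.09 -0.02] rv [-1.   2.2 -0.8]
```

{"method": "apply_moves", "body": {"steps": [[[0, 0, 0, 0, 0, 0, 255], [0, 0, 0, 0, 0, 0, 200], [0, 0, 0, 0, 0, 0, 0], [0, 0, 0, 0, 0, 0, 0], [0, 0, 0, 0, 0, 0, 0], [0, 0, -2, 0, 0, 0, 0], [0, 0, -4, 0, 1, 0, 0], [0, 0, -4, 0, 1, 0, 0]]]}}

```text
time: 40.6
tool_pos: [0.5605, 0.1233, 0.1717]
tool_rot: [0.773, 0.635, -0.005, -0.009]
force: [1.3, 0.3, -0.4]
gripper_width: 0.993
```

{"method": "apply_moves", "body": {"steps": [[[0, 0, -3, 0, 0, 0, 0], [0, 0, 0, 0, 0, 0, 0], [0, 0, 0, 0, 0, 0, 0]]]}}

```text
time: 40.9
tool_pos: [0.5657, 0.1257, 0.2106]
tool_rot: [0.773, 0.634, 0.003, -0.006]
force: [-0.1, -0.4, 0.3]
gripper_width: 0.997
```

Run:
```python
from h import *
rel([.362,.266,.21],-10.5)
i=manip.get_image("wrist");cv2.imwrite("pics/w5.png",cv2.resize(i["color"][0:260,160:480],None,fx=2.2,fy=2.2,interpolation=cv2.INTER_CUBIC))
```

```text
t 40.9 pos [0.5657 0.1257 0.2106] yawY -11.3 F [-0.1 -0.4  0.3] w 0.997 q7 -0.63
shift cm [  9.76 -22.72   0.33] rv [-0.3 -0.8 -0.8]
```

View pics/w5.png

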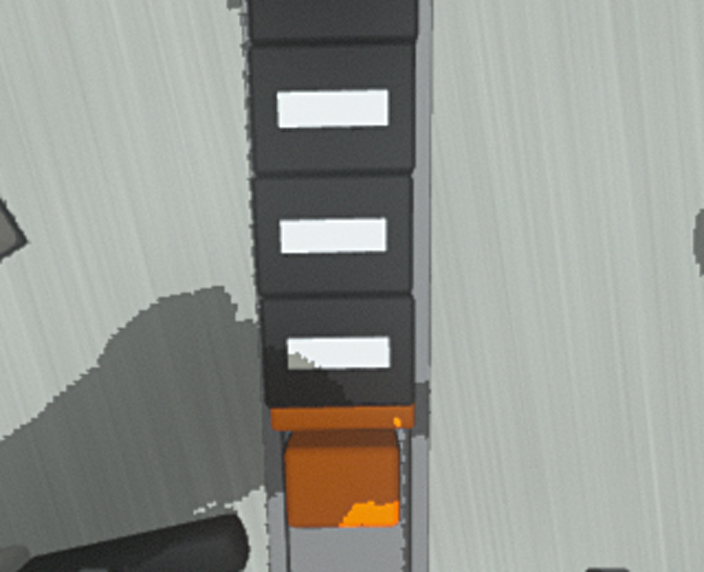

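The stop and three packs sit tight together, with no gaps visible. The fourth pack continues out of frame at the top. Next is the knob.

{"method": "apply_moves", "body": {"steps": [[[1.8, -4.2, 0, 0, 0, 0, 0], [1.8, -4.2, 0, 0, 0, 0, 0], [1.8, -4.2, 0, 0, 0, 0, 0], [1.8, -4.2, 0, 0, 0, 0, 0], [1.2, -2.8, 0, 0, 0, 0, 0], [0, 0, 0, 0, 0, 0, 0], [0, 0, 0, 0, 0, -8, 0], [0, 0, 0, 0, 0, -8, 0]]]}}

```text
time: 41.75
tool_pos: [0.381, 0.2495, 0.204]
tool_rot: [0.674, 0.738, -0.002, -0.009]
force: [0.4, -0.6, 0.1]
gripper_width: 0.998
```

{"method": "apply_moves", "body": {"steps": [[[0, 0, 0, 0, 0, -8, 0], [0, 0, 0, 0, 0, -8, 0], [0, 0, 0, 0, 0, -8, 0], [0, 0, 0, 0, 0, -8, 0], [0, 0, 0, 0, 0, -8, 0], [0, 0, 0, 0, 0, -8, 0], [0, 0, 0, 0, 0, -8, 0], [0, 0, 0, 0, 0, -8, 0]]]}}

```text
time: 42.55
tool_pos: [0.3835, 0.2432, 0.1958]
tool_rot: [0.162, 0.987, -0.002, -0.015]
force: [-0.3, 0.5, -0.4]
gripper_width: 0.999
```

Run:
```python
from h import *
rel([.362,.266,.20],99.5)
```

```text
t 42.55 pos [0.3835 0.2432 0.1958] yawY 71.4 F [-0.3  0.5 -0.4] w 0.999 q7 0.21
shift cm [ 2.77  1.47 -0.36] rv [ -0.1  -1.7 -28.1]
```

{"method": "apply_moves", "body": {"steps": [[[1.3, 0.7, 0, 0, -0.8, 0, 0], [1.2, 0.6, 0, 0, -0.8, 0, 0], [0, 0, 0, 0, 0, -8, 0], [0, 0, 0, 0, 0, -8, 0], [0, 0, 0, 0, 0, -8, 0], [0, 0, 0, 0, 0, -2, 0], [0, 0, 0, 0, 0, 0, 0], [0, 0, 0, 0, 0, 0, 0]]]}}

```text
time: 43.35
tool_pos: [0.3668, 0.2577, 0.1881]
tool_rot: [-0.068, 0.998, -0.006, -0.009]
force: [-0.5, -0.1, 0.3]
gripper_width: 1.0
```

Run:
```python
from h import *
rel([.362,.266,.12],99.5)
i=manip.get_image("wrist");cv2.imwrite("pics/w6.png",cv2.resize(i["color"][130:330,180:460],None,fx=2.5,fy=2.5,interpolation=cv2.INTER_CUBIC))
```

```text
t 43.35 pos [0.3668 0.2577 0.1881] yawY 97.8 F [-0.5 -0.1  0.3] w 1.0 q7 0.5
shift cm [0.24 0.96 6.8 ] rv [-0.6 -1.  -1.7]
```

View pics/w6.png

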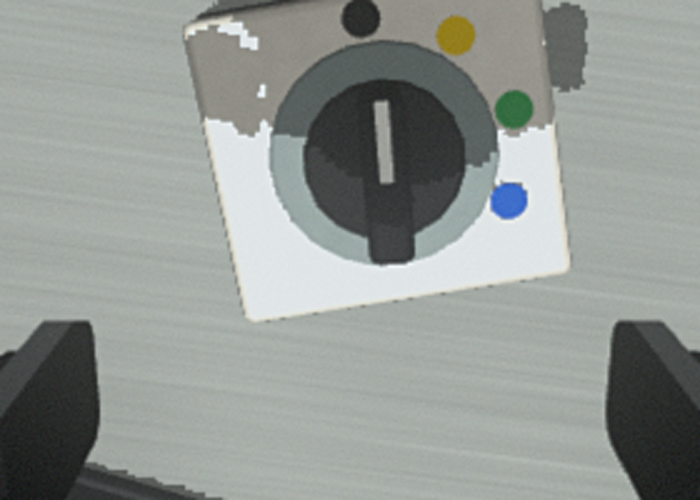

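The knob is seen from above: dots at black (361,18), yellow (456,35), green (514,109) and blue (509,200), with the pointer bar from (381,101) to (391,262).

```bash
cat >> h.py <<'E'
def knob(dots,tip,tail):
    from scipy.optimize import least_squares
    o=manip.get_obs();i=manip.get_image("wrist");c=wcam(o,i)
    d=ray(dots,.045,*c);a=.7*np.arange(4)
    f=lambda p:(np.c_[p[0]+p[2]*np.cos(p[3]-a),p[1]+p[2]*np.sin(p[3]-a)]-d[:,:2]).ravel()
    r=least_squares(f,[.362,.266,.046,3.4]);p=ray([tip,tail],.089,*c);v=p[0]-p[1]
    th=np.degrees(np.arctan2(v[1],v[0]))%360;b=np.degrees(r.x[3])%360
    print("centre",r.x[:3].round(4),"res",np.abs(r.fun).max().round(4),"black",b.round(1),"green",(b-80.2).round(1),"pointer",th.round(1),"knob rad",np.radians((b-th)).round(3),"bar",p.round(4).tolist())
E
python3 - <<'E'
from h import *
k=lambda *p:np.array(p)/2.5+[180,130]
knob(k((361,18),(456,35),(514,109),(509,200)),*k((381,101),(390,258)))
rel([.362,.266,.12],99.5)
E
```

```text
centre [0.3623 0.2655 0.0464] res 0.0001 black 197.7 green 117.5 pointer 191.6 knob rad 0.107 bar [[0.338, 0.26, 0.089], [0.3844, 0.2695, 0.089]]
t 43.45 pos [0.3667 0.2578 0.1883] yawY 97.8 F [-0.5 -0.9 -0.4] w 0.994 q7 0.5
shift cm [0.24 0.96 6.82] rv [-0.7 -1.  -1.7]
```

{"method": "apply_moves", "body": {"steps": [[[0.2, 0.8, 1, -0.7, -1, -3.8, 0], [0, 0, 2, 0, 0, 0, 0], [0, 0, 2, 0, 0, 0, 0], [0, 0, 2, 0, 0, 0, 0], [0, 0, 0, 0, 0, 0, 0], [0, 0, 0, 0, 0, 0, 0]]]}}

```text
time: 44.05
tool_pos: [0.3652, 0.2668, 0.117]
tool_rot: [-0.1, 0.995, 0.002, 0.002]
force: [1.2, 0.8, -0.1]
gripper_width: 0.998
```

Run:
```python
from h import *
rel([.362,.2652,.063],101.6)
```

```text
t 44.05 pos [0.3652 0.2668 0.117 ] yawY 101.5 F [ 1.2  0.8 -0.1] w 0.998 q7 0.4
shift cm [ 0.36 -0.1   5.4 ] rv [ 0.2  0.2 -0.1]
```

{"method": "apply_moves", "body": {"steps": [[[0.4, -0.1, 1, 0, 0, 0, 0], [0.1, 0, 2, 0, 0, 0, 0], [0.1, 0, 1.5, 0, 0, 0, 0], [0, 0, 0.5, 0, 0, 0, 0], [0, 0, 0, 0, 0, 0, 0], [0, 0, 0, 0, 0, 0, 0]]]}}

```text
time: 44.65
tool_pos: [0.3614, 0.2667, 0.0684]
tool_rot: [-0.099, 0.995, 0.004, 0.006]
force: [0.0, -0.5, -0.4]
gripper_width: 0.998
```

Run:
```python
from h import *
rel([.362,.2652,.064],101.6)
```

```text
t 44.65 pos [0.3614 0.2667 0.0684] yawY 101.4 F [ 0.  -0.5 -0.4] w 0.998 q7 0.28
shift cm [-0.03 -0.16  0.44] rv [ 0.4  0.7 -0.2]
```

{"method": "apply_moves", "body": {"steps": [[[0, -0.1, 0.3, 0.4, 0.7, -0.2, 0], [0, 0, 0, 0, 0, 0, 150], [0, 0, 0, 0, 0, 0, 255], [0, 0, 0, 0, 0, 0, 255], [0, 0, 0, 0, 0, 0, 255], [0, 0, 0, 0, 0, 0, 255], [0, 0, 0, 0, 0, 0, 255]]], "newtons": 60}}

```text
time: 45.35
tool_pos: [0.363, 0.2664, 0.0672]
tool_rot: [-0.101, 0.995, 0.0, 0.001]
force: [-0.2, -0.2, 0.8]
gripper_width: 0.149
```

Run:
```python
from h import *
rel([.362,.2652,.064],27.5)
```

```text
t 45.35 pos [0.363  0.2664 0.0672] yawY 101.6 F [-0.2 -0.2  0.8] w 0.149 q7 0.29
shift cm [ 0.12 -0.1   0.32] rv [ 0.1  0.1 74.1]
```

{"method": "apply_moves", "body": {"steps": [[[0, 0, 0, 0, 0, 6, 255], [0, 0, 0, 0, 0, 6, 255], [0, 0, 0, 0, 0, 6, 255], [0, 0, 0, 0, 0, 6, 255], [0, 0, 0, 0, 0, 6, 255], [0, 0, 0, 0, 0, 6, 255], [0, 0, 0, 0, 0, 6, 255], [0, 0, 0, 0, 0, 0, 255]]]}}

```text
time: 46.15
tool_pos: [0.3629, 0.2656, 0.0672]
tool_rot: [0.275, 0.961, 0.0, 0.001]
force: [0.1, -0.7, -0.1]
gripper_width: 0.146
```

Run:
```python
from h import *
rel([.362,.2652,.0672],27.5)
```

```text
t 46.15 pos [0.3629 0.2656 0.0672] yawY 58.1 F [ 0.1 -0.7 -0.1] w 0.146 q7 -0.27
shift cm [ 0.05 -0.08  0.  ] rv [ 0.1  0.1 30.6]
```

{"method": "apply_moves", "body": {"steps": [[[0, 0, 0, 0, 0, 6, 255], [0, 0, 0, 0, 0, 6, 255], [0, 0, 0, 0, 0, 6, 255], [0, 0, 0, 0, 0, 6, 255], [0, 0, 0, 0, 0, 4.5, 255], [0, 0, 0, 0, 0, 0, 255], [0, 0, 0, 0, 0, 0, 255]]]}}

```text
time: 46.85
tool_pos: [0.3625, 0.2652, 0.0672]
tool_rot: [0.503, 0.864, 0.0, 0.001]
force: [0.4, -0.9, -0.7]
gripper_width: 0.15
```

Run:
```python
from h import *
rel([.362,.2652,.0672],27.5)
```

```text
t 46.85 pos [0.3625 0.2652 0.0672] yawY 29.6 F [ 0.4 -0.9 -0.7] w 0.15 q7 -0.61
shift cm [ 0.02 -0.05 -0.  ] rv [0.1 0.1 2.1]
```

{"method": "apply_moves", "body": {"steps": [[[0, 0, 0, 0, 0, 2.1, 255], [0, 0, 0, 0, 0, 0, 255], [0, 0, 0, 0, 0, 0, 0], [0, 0, 0, 0, 0, 0, 0], [0, 0, 0, 0, 0, 0, 0], [0, 0, -3, 0, 0, 0, 0], [0, 0, -4, 0, 0, 0, 0], [0, 0, -4, 0, 0, 0, 0]]]}}

```text
time: 47.65
tool_pos: [0.3591, 0.2634, 0.1754]
tool_rot: [0.517, 0.856, -0.006, -0.002]
force: [-0.2, 0.1, -0.2]
gripper_width: 1.0
```

{"method": "apply_moves", "body": {"steps": [[[0, 0, -1, 0, 0, 0, 0], [0, 0, 0, 0, 0, 0, 0], [0, 0, 0, 0, 0, 0, 0]]]}}

```text
time: 47.95
tool_pos: [0.3613, 0.2656, 0.1905]
tool_rot: [0.517, 0.856, -0.001, -0.0]
force: [0.7, 0.3, -0.1]
gripper_width: 1.006
```

Run:
```python
from h import *
rel([.362,.2652,.19],27.5)
i=manip.get_image("wrist");cv2.imwrite("pics/w7.png",cv2.resize(i["color"][130:330,180:460],None,fx=2.5,fy=2.5,interpolation=cv2.INTER_CUBIC))
```

```text
t 47.95 pos [0.3613 0.2656 0.1905] yawY 27.7 F [ 0.7  0.3 -0.1] w 1.006 q7 -0.48
shift cm [-0.07  0.05  0.05] rv [-0.1  0.1  0.2]
```

View pics/w7.png

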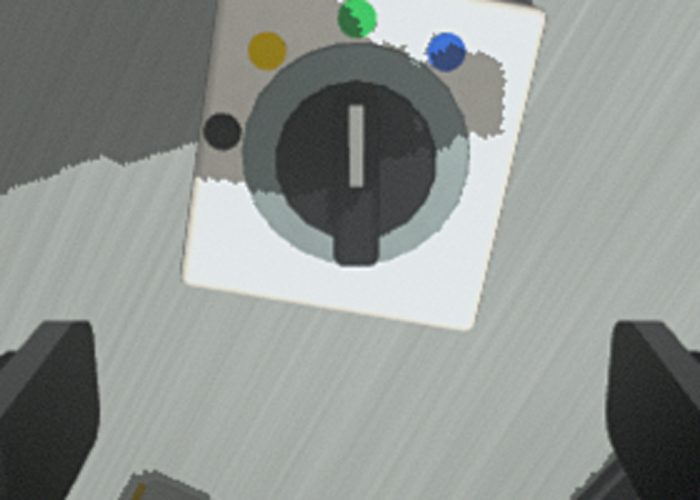

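The pointer (356,105)-(356,260) points straight at the green dot (357,18). I'll check the angle numerically and take a last look at the whole bench.

Run:
```python
from h import *
k=lambda *p:np.array(p)/2.5+[180,130]
knob(k((222,131),(267,50),(357,18),(446,51)),*k((356,105),(356,260)))
i=manip.get_image("scene");cv2.imwrite("pics/s2.png",cv2.convertScaleAbs(cv2.resize(i["color"][110:310,140:470],None,fx=2.4,fy=2.4,interpolation=cv2.INTER_CUBIC),alpha=1.5))
```

```text
centre [0.3621 0.2649 0.0465] res 0.0001 black 197.6 green 117.4 pointer 117.8 knob rad 1.392 bar [[0.3505, 0.287, 0.089], [0.3727, 0.2451, 0.089]]
```

View pics/s2.png

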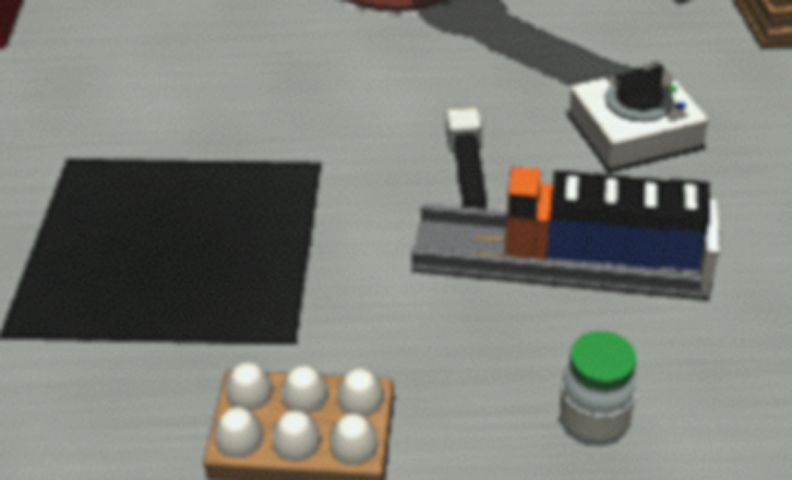

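All four packs stand flush between wall and stop, the mat is empty, and the carton, torch and jar are in place. I'm handing in the job.

```bash
python3 -c "
from rig import manip
print(manip.job_done())"
```

```text
the job is handed in; nothing more can be done
None
```

The job is done and handed in at about 48 s of robot time. There were four packs; the order was stop fully back, packs in, stop pushed up, then the knob.

- **Stop back:** I pulled it until it would go no further (8–10 N with no movement), and checked this again after the packs were in.
- **Packs:** all four stand upright in the channel with their broad faces to the end wall.
- **Stop up:** it travelled about 77.6 mm, against 78 mm expected for four packs. It then held with no movement at about 20 N, and the last pictures show no gaps.
- **Knob:** it reads 1.392 rad by camera, against 1.4 for green, and the pointer is on the green dot.
- **Bystanders:** the carton, torch and jar look unmoved in the last picture; I did not measure them. I saw no pack knocked aside.

Two readings disagreed. The top and wrist cameras differed by 2–6 mm on the cradle, and I went with the wrist camera because gripping the stop handle agreed with it. One camera reading put the stop's face about 9 mm short of fully back; the force check contradicted that, so I took it as a misread edge.

I used 14 pictures.

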